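# Clear and flush the sauce well

### The job

Shut down the sauce well: first move every canister out of the basin and stand it upright on the floor of the drainer's tray. Then work the tapered standpipe plug loose by rocking it side to side, towards one rubber lip and then the other until both lips are pushed back, lift it out and stand it foot down in the drainer's utensil cup. Last, press the flush key to its halfway stop, pause there for a second, push it fully down and let go; leave the bottle, bowl and mug alone.

Things in the scene. Friction and masses are not known exactly. Their poses are not given: they have to be found in the camera images.
- well: Brushed-metal basin unit fixed on the counter, left or right of the robot, 240 (x) x 380 (y) x 75 mm high; origin: centre of its underside. Open basin (inside 210 mm in x, y from -110 to +180 mm, floor 12 mm above the origin) with the drain at its +y end; solid control deck (top 75 mm up) at its -y end.
- drain (a point): Drain centre on the basin floor, well (0, 130, 12) mm, well axes. The plug's foot stands here in a dark square housing 84 mm wide, 20 mm high. Two black rubber lips (44 mm long in x, from 21 to 45 mm above this point) reach over the plug's shoulder from well +y and -y, their edges 18.5 mm from the centre. They are stiff and stay where they are pushed.
- lip_a (a joint): How far the +y lip is pushed outwards, m: 0 = over the plug's shoulder, 0.008 = fully back. Friction about 15 N; it stays put. The plug's neck pushes it back when the plug leans towards well +y: 0.25 rad gives 5 to 6 mm, 0.2 rad about 4. The shoulder is free once both lips are back by 4.5 mm or more.
- lip_b (a joint): The same for the -y lip, pushed back by rocking the plug towards well -y.
- plug_mid (a point): Centre (82.5 mm above the foot) of the standpipe plug, 165 mm tall, 0.3 kg, z up along it. Rubber foot, 32 mm diameter, widening to a 46 mm shoulder 12 mm up; 36 mm neck to 55 mm; then steel pipe, 26 mm diameter, to grip. Pulled straight up it jams on the lips after 9 mm. It pivots on its foot: rock it along well y about 0.25 rad each way (top swings 40 mm), then it lifts out.
- drainer: Fixed metal drainer, 230 (x) x 380 (y) mm; origin at the centre of its underside. Low tray with a 16 mm rim: inside x from -107 to +107 mm, y from -182 to +72 mm, floor 6 mm above the origin. At its +y end stands the utensil cup.
- cup (a point): Centre of the inner floor of the square utensil cup on the drainer, at drainer (0, 135, 10) mm; 88 x 88 mm inside, 84 mm deep, same axes as the drainer.
- key_top (a point): Centre of the top of the round white flush key, 34 mm diameter, on the control deck of the well (well (0, -150) mm), standing about 34 mm above the deck when up. It goes straight down, in two stages of 6 mm each.
- key_half (a joint): First stage of the flush key, m: 0 = up, 0.006 = at the halfway stop. Spring: 1.5 N to start, 3.3 N at the stop.
- key_full (a joint): Second stage, m: 0 = not begun, 0.006 = fully down. A stiffer spring: begins only above 8 N, 10.4 N at the bottom. Both stages spring back up when released.
- can0_mid (a point): Centre (half-way up, 57.5 mm above the underside) of a lidded steel sauce canister, one rigid piece, 0.4 kg: body 70 mm diameter and 70 mm high, on top a black grip post of 24 mm diameter and 45 mm high (115 mm tall in all); z axis upwards. Stands in the basin at the start, or is absent.
- can1_mid (a point): Centre (half-way up, 57.5 mm above the underside) of a lidded steel sauce canister, one rigid piece, 0.4 kg: body 70 mm diameter and 70 mm high, on top a black grip post of 24 mm diameter and 45 mm high (115 mm tall in all); z axis upwards. Stands in the basin at the start, or is absent.
- can2_mid (a point): Centre (half-way up, 57.5 mm above the underside) of a lidded steel sauce canister, one rigid piece, 0.4 kg: body 70 mm diameter and 70 mm high, on top a black grip post of 24 mm diameter and 45 mm high (115 mm tall in all); z axis upwards. Stands in the basin at the start, or is absent.
- can3_mid (a point): Centre (half-way up, 57.5 mm above the underside) of a lidded steel sauce canister, one rigid piece, 0.4 kg: body 70 mm diameter and 70 mm high, on top a black grip post of 24 mm diameter and 45 mm high (115 mm tall in all); z axis upwards. Stands in the basin at the start, or is absent.
- oil: Green oil bottle, 66 mm diameter, 220 mm tall, origin under its centre; bystander, not part of the job.
- bowl: Steel bowl, 110 mm diameter, 50 mm high, origin under its centre; bystander.
- mug: White mug, 80 mm diameter, 90 mm high, origin under its centre; bystander.

How it is judged:
By the outcome, as a careful person would: the job done as asked, in the order asked, and still so for the second after the job is handed in, with the robot touching nothing.
Of can0, can1, can2, can3 only 2 to 4 are there at a start; the rules pass over those that are not, and their reading is None.
At some moment in a run one of can0, can1, can2, can3 may be knocked a few centimetres aside while the robot is not near it.
It also fails if it takes over 210 s, if anything falls off the work surface, if the arm or the gripper's body presses on something with over 40 N, if the wrist force passes 120 N, or if a joint passes its speed limit or range.

### The arm

A 7-joint arm with a two-finger parallel gripper is mounted at the origin on the work surface. World frame = base frame: x ahead of the robot, y to its left, z up, the work surface at z = 0. Lengths are in m, angles in rad, forces in N, time in s.
With the tool pointing down it reaches from about 0.4 to 0.85 m from the base axis. Payload 10.4 kg.
Tool frame: the origin (TCP) lies on the centre line of the jaws, within the pads' length; the fingertips stand 14 mm ahead of it and the grasp point (between the pads) lies 5 mm behind it (tip_reach is the z of the fingertips in the tool frame, in m); z points along the fingers, x is the direction in which the jaws open and shut, and the axes are right-handed (so a half turn about z gives the same grasp; the last joint's range is limited). The gripper opens to 87 mm and grips with 3 to 60 N. Pads are 19 mm wide; open, the fingers measure 117 mm over their backs; the gripper's body (75 mm by 190 mm) begins 51 mm behind the grasp point.
Start: joints at [-1.264, 0.332, -0.065, 1.46, 0.022, 1.35, -0.088], TCP at [0.202, 0.591, 0.237] pointing down, gripper open.
Joint ranges: [-2.6, 2.6], [-0.5, 2.12], [-1.47, 1.34], [0.16, 2.42], [-1.27, 4.41], [0.06, 2.06], [-2.6, 2.6]. Speed limits (rad/s): [2.22, 2.22, 2.79, 2.79, 3.14, 3.14, 3.14].

### API

Orientations are given as a unit quaternion [x, y, z, w].
In Python, from bench import * gives the robot as it stands.
- The arm moves only by the tool carry_out, never from a script. Its argument "rows" is a list of rows, each a list of 5 numbers: the closure, from -1 (fully open) to 1 (shut), so that 0 is half open, then the shift along the tool's x, y, z in units of 30 mm (1.0 is 30 mm), then the turn about the tool's z in units of 5 degrees (1.0 is 5 degrees). In form: [[jaw, x, y, z, turn], ...]. A call has 1 to 20 rows; each row shifts and turns the pose as measured when the row begins, along the tool's axes as they then stand; what a row does not reach is not made up. A row lasts 1/12 s, in which the tool goes at most 41.7 mm and 7.16 degrees, less where a joint would pass 70% of its speed; a pose out of reach is approached as far as the arm can. A call is refused whole if a number of a shift passes 1 or a number of a turn 1, either way. A call with a gripper value outside its range is refused whole. The fingers move at their own pace and stop on an object; "force" is the grip in N (left out, the last holds). Time passes only in rows, so rows that do not move let the fingers close. It gives the time, the measured TCP pose, the force and the opening at its end, in the units of the state.
- read_state(): the state, without advancing time (a new reading comes with each control period).
- camera(name): name is "scene" or "top"; returns the picture (480x640x3 uint8, blue, green, red); there is no depth.
- camera_info(name): a dict with "fx", "fy", "cx", "cy" (pixels), "extrinsics" (4x4, takes a point from camera to world coordinates). Camera axes: x right, y down, z forward; pixel columns grow to the right and rows downward; lengths in m; the calibration is good to about 2 mm. A picture is of the moment at which its call begins. camera_info takes no time and is no camera call.
- close_job(): hands the job in, once; it reports no verdict.
Trained networks look in the newest picture that a camera, given by its name, has taken for a name from the list of things; names that differ only in an ending like _2 or _b are one class to them, and where a whole thing is asked for, a point or a joint stands for the part that bears it (a point fixed in the world has none). Each returns a list of dicts, best first, with "conf" (0 to 1); they miss things now and then, are a little off and sometimes report something else, mostly with a low value. They report only what shows in the picture. A call takes as long as a camera call.
- recognise(query, camera): "box" ([centre column, centre row, width, height] in pixels, round what is visible of it).
- silhouettes(query, camera): "mask" (480x640 bool, what is visible of it) and "box" ([centre column, centre row, width, height] in pixels, round what is visible of it).
- pinpoint(query, camera): "xy" ([column, row] in pixels: a listed point, or the origin of a listed thing).
The state is a dict: "time": time; "joint_positions": joint angles; "joint_vel": joint speeds; "joint_torque": joint torques, N m; "ee_pos": TCP position; "eef_rot": TCP orientation; "ft_force": force on the tool from outside, world axes, zero at the start; "torque": the same for the moment, N m; "width": finger opening in m.
Only numpy, scipy, OpenCV 4.12 (cv2) and the standard library are available. Lean on these libraries where they do the work, as an engineer would, in place of code of your own. Each camera call takes 0.05 s, during which the arm holds its last target. There are 200 camera calls.

## Working session

There is one attempt and no reset: what is moved stays moved. The work goes in short steps, Python scripts to look and compute and a tool call to move; the robot and the scene stay as the last step left them, time stands still between calls to the robot, and variables do not carry over. Pictures are saved under pics/ and viewed, about 12 in all and at most 16, crops included, and the job is handed in when it is done.

Besides the shell and the picture viewer there is one more tool, called after ">>>" as name(argument=value, ...), one argument or row to a line, values as JSON. carry_out: Moves the arm, as the interface text tells. Its arguments: {"type":"object","properties":{"rows":{"type":"array","items":{"type":"array","items":{"type":"number"}}},"force":{"type":"number"}},"required":["rows"]}

```bash
ls; mkdir -p pics; cat > h.py <<'E'
from bench import *
import numpy as np, cv2
from scipy.spatial.transform import Rotation as R
def ray(cam,uv):
    i=camera_info(cam);E=np.array(i["extrinsics"])
    d=np.array([(uv[0]-i["cx"])/i["fx"],(uv[1]-i["cy"])/i["fy"],1.])
    return E[:3,3],E[:3,:3]@d
def at_z(cam,uv,z):
    o,d=ray(cam,uv);return o+d*(z-o[2])/d[2]
def tri(a,b):
    (o1,d1),(o2,d2)=ray("scene",a),ray("top",b)
    d1=d1/np.linalg.norm(d1);d2=d2/np.linalg.norm(d2)
    s,t=np.linalg.lstsq(np.c_[d1,-d2],o2-o1,rcond=None)[0]
    p,q=o1+s*d1,o2+t*d2
    return (p+q)/2,np.linalg.norm(p-q)
def proj(cam,p):
    i=camera_info(cam);E=np.array(i["extrinsics"]);q=E[:3,:3].T@(np.array(p)-E[:3,3])
    return np.array([i["fx"]*q[0]/q[2]+i["cx"],i["fy"]*q[1]/q[2]+i["cy"]])
E
cat > a.py <<'E'
from h import *
np.set_printoptions(precision=4,suppress=True)
s=read_state();print({k:np.round(v,3) for k,v in s.items()})
print(R.from_quat(s["eef_rot"]).as_matrix())
for c in("scene","top"):
    cv2.imwrite(f"pics/{c}0.png",camera(c));print(c,np.array(camera_info(c)["extrinsics"]),camera_info(c)["fx"])
    for n in["well","drain","plug_mid","drainer","cup","key_top","can0_mid","oil","bowl","mug"]:
        print(c,n,[(np.round(r["xy"]).tolist(),round(r["conf"],2)) for r in pinpoint(n,c)][:6])
E
python3 a.py
```

```text
pics
{'time': np.float64(0.0), 'joint_positions': array([-1.264,  0.333, -0.065,  1.461,  0.022,  1.35 , -0.089]), 'joint_vel': array([ 0.002,  0.002,  0.   ,  0.   , -0.001,  0.   ,  0.   ]), 'joint_torque': array([  0.   , -62.326,   0.025, -38.991,  -0.061,   0.039,   0.   ]), 'ee_pos': array([0.202, 0.591, 0.236]), 'eef_rot': array([ 0.814,  0.581, -0.001,  0.   ]), 'ft_force': array([0.328, 0.832, 0.944]), 'torque': array([-0.025, -0.008,  0.005]), 'width': np.float64(0.087)}
[[ 0.3239  0.9461 -0.0004]
 [ 0.9461 -0.3239 -0.0013]
 [-0.0014  0.     -1.    ]]
scene [[-0.5757  0.6059 -0.549   1.4155]
 [ 0.8176  0.4334 -0.3791  0.5526]
 [ 0.0083 -0.6671 -0.7449  1.1848]
 [ 0.      0.      0.      1.    ]] 618.1809332521316
scene well [([266.0, 198.0], 0.91)]
scene drain [([304.0, 216.0], 0.85), ([423.0, 290.0], 0.71), ([226.0, 142.0], 0.21)]
scene plug_mid [([306.0, 193.0], 0.65)]
scene drainer [([422.0, 285.0], 0.65), ([263.0, 162.0], 0.32)]
scene cup [([471.0, 312.0], 0.93)]
scene key_top []
scene can0_mid []
scene oil [([274.0, 307.0], 0.94)]
scene bowl [([234.0, 282.0], 0.94)]
scene mug [([328.0, 339.0], 0.79)]
top [[ 0.0161 -0.9857  0.1676  0.4879]
 [-0.9999 -0.0151  0.0071 -0.0208]
 [-0.0045 -0.1677 -0.9858  1.0062]
 [ 0.      0.      0.      1.    ]] 474.04043888819774
top well [([422.0, 323.0], 0.65)]
top drain [([362.0, 315.0], 0.57), ([410.0, 292.0], 0.25)]
top plug_mid [([363.0, 316.0], 0.58)]
top drainer [([190.0, 301.0], 0.96)]
top cup [([128.0, 296.0], 0.61)]
top key_top [([515.0, 322.0], 0.82)]
top can0_mid [([460.0, 345.0], 0.61)]
top oil [([310.0, 192.0], 0.91), ([365.0, 188.0], 0.36)]
top bowl [([367.0, 190.0], 0.82)]
top mug [([236.0, 186.0], 0.65), ([192.0, 302.0], 0.51)]
```

View pics/scene0.png

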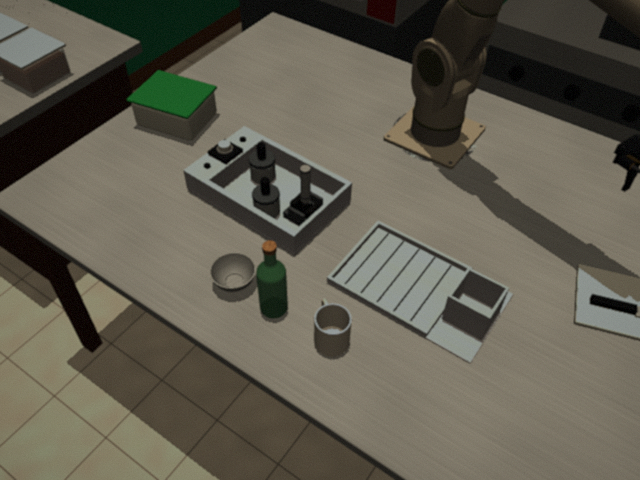

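View pics/top0.png

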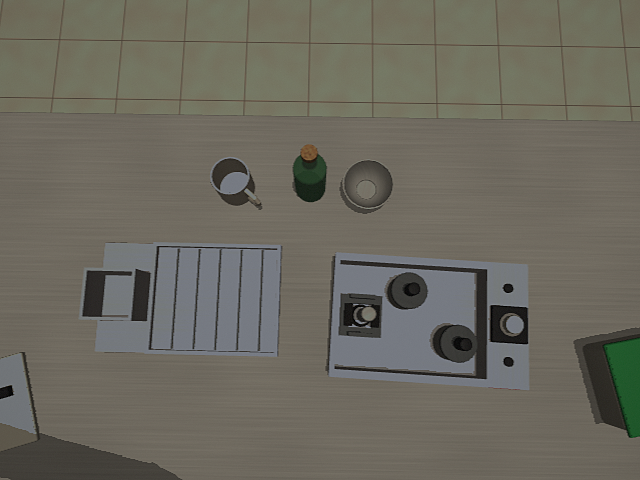

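Two canisters: posts at top (412,289) and (463,344), with the plug top at (369,313) and the key at (513,324). In the top view the well is on the right and the drainer on the left. Next I'll fit poses to the masks.

```bash
cat > fit.py <<'E'
from h import *
from scipy.optimize import minimize
def box(x0,x1,y0,y1,z0,z1): return np.array([[x,y,z] for x in(x0,x1) for y in(y0,y1) for z in(z0,z1)])
def cyl(r,z0,z1):
    t=np.linspace(0,2*np.pi,24,endpoint=False)
    return np.array([[r*np.cos(a),r*np.sin(a),z] for a in t for z in(z0,z1)])
S={"well":[box(-.12,.12,-.19,.19,0,.075)],
 "drainer":[box(-.115,.115,-.19,.19,0,.0),box(-.107,.107,-.182,.072,.016,.022),box(-.047,.047,.088,.182,0,.094)],
 "can":[cyl(.035,.012,.082),cyl(.012,.082,.127)],
 "canT":[cyl(.035,.006,.076),cyl(.012,.076,.121)]}
def render(cam,parts,p):
    m=np.zeros((480*4,640*4),np.uint8);c,s=np.cos(p[2]),np.sin(p[2])
    for q in parts:
        w=np.c_[c*q[:,0]-s*q[:,1]+p[0],s*q[:,0]+c*q[:,1]+p[1],q[:,2]]
        uv=np.array([proj(cam,x) for x in w])*4+1.5
        cv2.fillConvexPoly(m,cv2.convexHull(np.round(uv).astype(np.int32)),255)
    return cv2.resize(m,(640,480),interpolation=cv2.INTER_AREA)/255.
def fit(masks,parts,p0,yaw=True):
    p0=np.array(p0,float)
    def f(d):
        p=p0+np.r_[d[:2]*.01,d[2]*.05 if yaw else 0]
        c=0
        for cam,m in masks:
            r=render(cam,parts,p);c+=1-np.minimum(r,m).sum()/np.maximum(r,m).sum()
        return c
    r=minimize(f,[.3,.3,.3],method="Nelder-Mead",options=dict(xatol=.02,fatol=1e-4,maxiter=120))
    return p0+np.r_[r.x[:2]*.01,r.x[2]*.05 if yaw else 0],r.fun/len(masks)
E
cat > b.py <<'E'
from fit import *
np.set_printoptions(precision=4,suppress=True)
for n,uv,z in(("well",[422,323],0),("drainer",[190,301],0)):
    p0=np.r_[at_z("top",uv,z)[:2],0]
    M=[]
    for c in("top","scene"):
        for r in silhouettes(n,c): 
            print(n,c,r["conf"],np.round(r["box"]))
        M.append((c,silhouettes(n,c)[0]["mask"]))
    for mm in(M,M[:1],M[1:]): print(n,*fit(mm,S[n],p0))
for c in("top","scene"):
    for n in("can0_mid","plug_mid","key_top"):
        for i,r in enumerate(silhouettes(n,c)):
            np.save(f"{n}_{c}_{i}.npy",r["mask"]); print(n,c,i,round(r["conf"],2),np.round(r["box"]))
    im=cv2.imread(f"pics/{c}0.png")
    x,y=(325,245) if c=="top" else(180,120)
    cv2.imwrite(f"pics/{c}0z.png",cv2.resize(im[y:y+150,x:x+210 if c=="top" else x+180],None,fx=3.8,fy=3.8,interpolation=cv2.INTER_CUBIC))
print(tri([306,172],[369,313]),tri([225,147],[513,324]),tri([262,147],[463,344]),tri([265,182],[412,289]))
E
python3 b.py
```

```text
well top 0.9 [428. 320. 205. 139.]
well scene 0.78 [266. 190. 167. 124.]
well [ 0.504  -0.2382 -0.0321] 0.17775342890273615
well [ 0.5043 -0.2372 -0.0334] 0.14775853596897903
well [ 0.4989 -0.2393  0.015 ] 0.22652608413081277
drainer top 0.67 [182. 303. 200. 116.]
drainer top 0.2 [374. 318.  12.  22.]
drainer scene 0.57 [420. 292. 186. 144.]
drainer [0.5392 0.2468 0.005 ] 0.0507359614235654Traceback (most recent call last):
  File "b.py", line 10, in <module>
    for mm in(M,M[:1],M[1:]): print(n,*fit(mm,S[n],p0))
                                       ~~~^^^^^^^^^^^^
  File "fit.py", line 26, in fit
    r=minimize(f,[.3,.3,.3],method="Nelder-Mead",options=dict(xatol=.02,fatol=1e-4,maxiter=120))
    res = _minimize_neldermead(fun, x0, args, callback, bounds=bounds,
                               **options)
    fsim[j] = func(sim[j])
              ~~~~^^^^^^^^
    fx = function(np.copy(x), *(wrapper_args + args))
  File "fit.py", line 24, in f
    r=render(cam,parts,p);c+=1-np.minimum(r,m).sum()/np.maximum(r,m).sum()
  File "fit.py", line 15, in render
    uv=np.array([proj(cam,x) for x in w])*4+1.5
                 ~~~~^^^^^^^
  File "h.py", line 17, in proj
    i=camera_info(cam);E=np.array(i["extrinsics"]);q=E[:3,:3].T@(np.array(p)-E[:3,3])
ValueError: time passes only in moves, steps and waits
```

```bash
cat > p.py <<'E'
import re
s=open('h.py').read()
s=s.replace("def ray","import functools\n@functools.lru_cache(None)\ndef ci(c):\n    i=camera_info(c);return i['fx'],i['fy'],i['cx'],i['cy'],np.array(i['extrinsics'])\ndef hull(m):\n    q=m.astype(np.uint8);k,l,st,_=cv2.connectedComponentsWithStats(q)\n    q=(l==1+np.argmax(st[1:,4])).astype(np.uint8)\n    cv2.fillConvexPoly(q,cv2.convexHull(cv2.findNonZero(q)),1);return q.astype(float)\ndef ray",1)
s=s.replace("i=camera_info(cam);E=np.array(i[\"extrinsics\"])","fx,fy,cx,cy,E=ci(cam)")
for k in("fx","fy","cx","cy"): s=s.replace(f'i["{k}"]',k)
open('h.py','w').write(s)
b=open('b.py').read().replace('M.append((c,silhouettes(n,c)[0]["mask"]))','m=silhouettes(n,c)[0]["mask"];M.append((c,hull(m) if n=="well" else m))')
open('b.py','w').write(b)
E
python3 p.py; python3 b.py
```

```text
well top 0.9 [428. 320. 205. 139.]
well scene 0.78 [266. 190. 167. 124.]
well [ 0.5039 -0.2379 -0.032 ] 0.037669045881405905
well [ 0.5042 -0.2369 -0.0303] 0.030662143093711958
well [ 0.4989 -0.2393  0.015 ] 0.06585006681522676
drainer top 0.67 [182. 303. 200. 116.]
drainer top 0.2 [374. 318.  12.  22.]
drainer scene 0.57 [420. 292. 186. 144.]
drainer [0.5392 0.2468 0.005 ] 0.0507359614235654
drainer [0.5369 0.2494 0.015 ] 0.05062433388913912
drainer [0.5375 0.2487 0.0103] 0.06686520927737205
can0_mid top 0 0.69 [455. 343.  46.  36.]
can0_mid top 1 0.51 [364. 317.  30.  17.]
can0_mid top 2 0.39 [349. 314.   9.  22.]
plug_mid top 0 0.9 [365. 316.  27.  20.]
plug_mid top 1 0.65 [512. 323.  21.  20.]
plug_mid top 2 0.55 [349. 315.   8.  26.]
key_top top 0 0.79 [513. 323.  20.  20.]
can0_mid scene 0 0.91 [261. 164.  29.  42.]
plug_mid scene 0 0.84 [306. 190.  11.  50.]
key_top scene 0 0.43 [418. 290. 188. 140.]
(array([ 0.5091, -0.1112,  0.1645]), np.float64(0.005275035922344848)) (array([ 0.4952, -0.3907,  0.0974]), np.float64(0.0034547917506510795)) (array([ 0.4581, -0.2892,  0.1212]), np.float64(0.0008128438776753736)) (array([ 0.5575, -0.1993,  0.1192]), np.float64(0.0011278807804895026))
```

View pics/top0z.png

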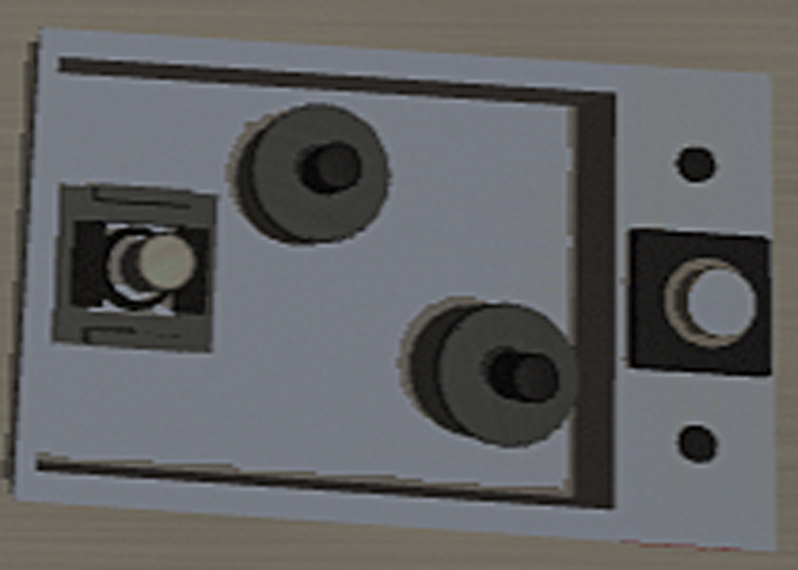

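View pics/scene0z.png

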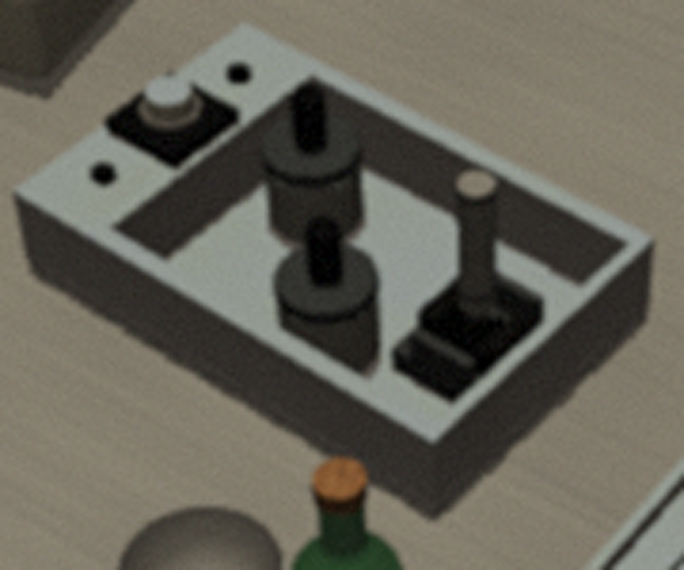

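Crops: in the top view the rim corners are (336,252.4), (528.2,264.7), (529.2,389.5), (328.7,376). Post tops are A (415,289) and B (467,344), the plug top is (369,314) and the key (515,324). The scene view agrees.

```bash
cat > c.py <<'E'
from h import *
np.set_printoptions(precision=4,suppress=True)
co=[[336.05,252.4],[528.2,264.7],[529.2,389.5],[328.7,376.05]]
P=np.array([at_z("top",u,.075) for u in co])[:,:2]
Q=np.array([[.12,.19],[.12,-.19],[-.12,-.19],[-.12,.19]])
H=(P-P.mean(0)).T@(Q-Q.mean(0));y=np.arctan2(H[1,0]-H[0,1],H[0,0]+H[1,1])
print("corners",P.ravel(),"well",P.mean(0),y,"sizes",np.linalg.norm(P-np.roll(P,1,0),axis=1))
c,s=np.cos(y),np.sin(y)
for n,q in(("drain",[0,.13]),("key",[0,-.15])): print(n,P.mean(0)+[c*q[0]-s*q[1],s*q[0]+c*q[1]])
for n,a,b,z in(("plug",[305.3,168.4],[369.2,313.9],.177),("key",[224.2,143.7],[515,323.9],.109),("A",[265,178.7],[415.3,288.9],.127),("B",[261.6,143.7],[467.1,343.9],.127)):
    print(n,*tri(a,b),"top@z",at_z("top",b,z)[:2],"scene@z",at_z("scene",a,z)[:2])
E
python3 c.py
```

```text
corners [ 0.631  -0.0583  0.6122 -0.4378  0.3744 -0.4255  0.3928 -0.0463] well [ 0.5026 -0.242 ] -0.04945916051790026 sizes [0.2385 0.3799 0.2381 0.3796]
drain [ 0.509  -0.1121]
key [ 0.4952 -0.3918]
plug [ 0.5081 -0.1119  0.1749] 0.0018968043807073842 top@z [ 0.5085 -0.1125] scene@z [ 0.5096 -0.1096]
key [ 0.4957 -0.3905  0.109 ] 0.0018100914198137103 top@z [ 0.4961 -0.3914] scene@z [ 0.4956 -0.3895]
A [ 0.5562 -0.202   0.1286] 0.0024245866710248753 top@z [ 0.5569 -0.2034] scene@z [ 0.5545 -0.2019]
B [ 0.4579 -0.2919  0.1316] 0.0041063499756833965 top@z [ 0.4587 -0.2953] scene@z [ 0.4533 -0.2935]
```

>>> carry_out(
  rows=[
    [-1,-0.7,0.65,0,0],
    [-1,-0.7,0.65,0,0],
    [-1,-0.7,0.65,0,0],
    [-1,-0.7,0.65,0,0],
    [-1,-0.7,0.65,0,0],
    [-1,-0.7,0.65,0,0],
    [-1,-0.7,0.65,0,0],
    [-1,-0.7,0.65,0,0],
    [-1,-0.7,0.65,0,0],
    [-1,-0.7,0.65,0,0],
    [-1,-0.7,0.65,0,0],
    [-1,-0.7,0.65,0,0],
    [-1,-0.7,0.65,0,0],
    [-1,-0.7,0.65,0,0],
    [-1,-0.7,0.65,0,0],
    [-1,-0.7,0.65,0,0],
  ],
)

```text
time: 3.53
ee_pos: [0.3929, 0.1587, 0.2353]
eef_rot: [0.811, 0.586, 0.002, -0.003]
ft_force: [0.6, 0.6, 0.2]
width: 0.0873
```

```bash
cat > go.py <<'E'
import sys
from h import *
def go(x,y,z,yaw=None):
    s=read_state();M=R.from_quat(s["eef_rot"]).as_matrix();p=np.array(s["ee_pos"])
    d=M.T@(np.array([x,y,z])-p)/.03
    a=np.degrees(np.arctan2(M[1,0],M[0,0]))
    t=0 if yaw is None else ((a-yaw+90)%180-90)/5
    print("t %.1f tcp %s yaw %.1f | units x %.2f y %.2f z %.2f turn %.2f | F %s w %.4f tilt %.3f"%(s["time"],np.round(p,4),a,*d,t,np.round(s["ft_force"],1),s["width"],np.hypot(M[0,2],M[1,2])))
if __name__=="__main__": go(*map(float,sys.argv[1:]))
E
python3 go.py .5555 -.202 .237
```

```text
t 3.5 tcp [0.3929 0.1587 0.2353] yaw 71.7 | units x -9.71 y 8.92 z -0.14 turn 0.00 | F [0.6 0.6 0.2] w 0.0873 tilt 0.007
```

>>> carry_out(
  rows=[
    [-1,-0.7,0.64,0,0],
    [-1,-0.7,0.64,0,0],
    [-1,-0.7,0.64,0,0],
    [-1,-0.7,0.64,0,0],
    [-1,-0.7,0.64,0,0],
    [-1,-0.7,0.64,0,0],
    [-1,-0.7,0.64,0,0],
    [-1,-0.7,0.64,0,0],
    [-1,-0.7,0.64,0,0],
    [-1,-0.7,0.64,0,0],
    [-1,-0.7,0.64,0,0],
    [-1,-0.7,0.64,0,0],
    [-1,-0.7,0.64,0,0],
    [-1,-0.5,0.5,0,0],
    [-1,0,0,0,0],
  ],
)

```text
time: 4.78
ee_pos: [0.5603, -0.2227, 0.2361]
eef_rot: [0.811, 0.585, 0.006, -0.0]
ft_force: [0.0, -0.4, 0.2]
width: 0.0869
```

```bash
python3 go.py .5555 -.202 .106 71
```

```text
t 4.8 tcp [ 0.5603 -0.2227  0.2361] yaw 71.6 | units x 0.56 y -0.40 z 4.34 turn 0.12 | F [ 0.  -0.4  0.2] w 0.0869 tilt 0.013
```

>>> carry_out(
  rows=[
    [-1,0.4,-0.3,0.3,0],
    [-1,0.1,-0.1,0.6,0],
    [-1,0,0,0.6,0],
    [-1,0,0,0.5,0],
    [-1,0,0,0.2,0],
    [-1,0,0,0,0],
  ],
)

```text
time: 5.28
ee_pos: [0.5543, -0.2036, 0.1684]
eef_rot: [0.812, 0.584, 0.007, 0.0]
ft_force: [0.0, -0.1, -0.1]
width: 0.087
```

```bash
python3 go.py .5555 -.202 .106 71
```

```text
t 5.3 tcp [ 0.5543 -0.2036  0.1684] yaw 71.4 | units x 0.04 y 0.00 z 2.08 turn 0.09 | F [ 0.  -0.1 -0.1] w 0.0870 tilt 0.014
```

>>> carry_out(
  rows=[
    [-1,0,0,0.6,0],
    [-1,0,0,0.6,0],
    [-1,0,0,0.5,0],
    [-1,0,0,0.3,0],
    [-1,0,0,0,0],
    [1,0,0,0,0],
    [1,0,0,0,0],
    [1,0,0,0,0],
    [1,0,0,0,0],
    [1,0,0,0,0],
    [1,0,0,0,0],
    [1,0,0,0,0],
    [1,0,0,0,0],
  ],
  force=30,
)

```text
time: 6.37
ee_pos: [0.5598, -0.2026, 0.1161]
eef_rot: [0.811, 0.585, 0.011, 0.004]
ft_force: [-0.3, 0.5, 0.4]
width: 0.042
```

```bash
python3 go.py .5555 -.202 .24 71
```

```text
t 6.4 tcp [ 0.5598 -0.2026  0.1161] yaw 71.6 | units x 0.03 y -0.06 z -4.13 turn 0.12 | F [-0.3  0.5  0.4] w 0.0420 tilt 0.024
```

>>> carry_out(
  rows=[
    [0,0,-0.12,0.3,0],
    [1,0,0,0,0],
    [1,0,0,0,0],
    [1,0,0,0,0],
    [1,0,0,0,0],
    [1,0,0,0,0],
    [1,0,0,0,0],
    [1,0,0,0,0],
  ],
)

```text
time: 7.03
ee_pos: [0.5558, -0.2012, 0.1055]
eef_rot: [0.811, 0.585, 0.011, 0.004]
ft_force: [-0.2, 1.0, -1.2]
width: 0.0233
```

```bash
python3 go.py .5555 -.202 .24 71
```

```text
t 7.0 tcp [ 0.5558 -0.2012  0.1055] yaw 71.6 | units x 0.03 y 0.08 z -4.48 turn 0.12 | F [-0.2  1.  -1.2] w 0.0233 tilt 0.023
```

>>> carry_out(
  rows=[
    [1,0,0,-0.3,0],
    [1,0,0,-0.6,0],
    [1,0,0,-0.8,0],
    [1,0,0,-0.8,0],
    [1,0,0,-0.8,0],
    [1,0,0,-0.8,0],
    [1,0,0,-0.8,0],
    [1,0,0,-0.8,0],
    [1,0,0,-0.4,0],
    [1,0,0,0,0],
  ],
)

```text
time: 7.87
ee_pos: [0.5465, -0.202, 0.2963]
eef_rot: [0.812, 0.583, 0.006, -0.001]
ft_force: [0.5, -0.6, -4.5]
width: 0.0234
```

```bash
python3 go.py .50 .12 .287 71
python3 - <<'E'
from h import *
for n,u in(("oil",[310,192]),("bowl",[367,190]),("mug",[236,186])): print(n,at_z("top",u,0).round(3))
E
```

```text
t 7.9 tcp [ 0.5465 -0.202   0.2963] yaw 71.4 | units x 9.67 y -4.90 z 0.39 turn 0.08 | F [ 0.5 -0.6 -4.5] w 0.0234 tilt 0.013
oil [ 0.776 -0.003  0.   ]
bowl [ 0.782 -0.128  0.   ]
mug [0.787 0.16  0.   ]
```

>>> carry_out(
  rows=[
    [1,0.4,-0.2,0,0],
    [1,0.7,-0.35,0,0],
    [1,0.7,-0.35,0,0],
    [1,0.7,-0.35,0,0],
    [1,0.7,-0.35,0,0],
    [1,0.7,-0.35,0,0],
    [1,0.7,-0.35,0,0],
    [1,0.7,-0.35,0,0],
    [1,0.7,-0.35,0,0],
    [1,0.7,-0.35,0,0],
    [1,0.7,-0.35,0,0],
    [1,0.7,-0.35,0,0],
    [1,0.7,-0.35,0,0],
    [1,0.3,-0.2,0,0],
    [1,0,0,0,0],
  ],
)

```text
time: 9.12
ee_pos: [0.492, 0.1106, 0.285]
eef_rot: [0.814, 0.58, -0.003, -0.004]
ft_force: [0.0, 0.6, -5.2]
width: 0.0237
```

```bash
python3 go.py .50 .12 .105 71
```

```text
t 9.1 tcp [0.492  0.1106 0.285 ] yaw 70.9 | units x 0.39 y 0.21 z 6.00 turn -0.01 | F [ 0.   0.6 -5.2] w 0.0237 tilt 0.010
```

>>> carry_out(
  rows=[
    [1,0.3,0.1,0.3,0],
    [1,0.1,0.1,0.7,0],
    [1,0,0,0.8,0],
    [1,0,0,0.8,0],
    [1,0,0,0.8,0],
    [1,0,0,0.7,0],
    [1,0,0,0.5,0],
    [1,0,0,0.3,0],
    [1,0,0,0,0],
  ],
)

```text
time: 9.87
ee_pos: [0.5031, 0.1108, 0.1249]
eef_rot: [0.818, 0.575, -0.005, -0.002]
ft_force: [-1.2, -0.1, -4.8]
width: 0.0233
```

```bash
python3 go.py .50 .12 .100 71
```

```text
t 9.9 tcp [0.5031 0.1108 0.1249] yaw 70.3 | units x 0.26 y -0.19 z 0.83 turn -0.15 | F [-1.2 -0.1 -4.8] w 0.0233 tilt 0.011
```

>>> carry_out(
  rows=[
    [1,0.28,-0.1,0.2,0],
    [1,0,0,0.2,0],
    [1,0,0,0.15,0],
    [1,0,0,0.15,0],
    [1,0,0,0.1,0],
    [1,0,0,0,0],
    [1,0,0,0,0],
  ],
)

```text
time: 10.45
ee_pos: [0.5054, 0.1201, 0.1008]
eef_rot: [0.818, 0.575, -0.003, -0.001]
ft_force: [1.3, -0.6, -4.2]
width: 0.0231
```

```bash
python3 go.py .50 .12 .0995 71
```

```text
t 10.4 tcp [0.5054 0.1201 0.1008] yaw 70.2 | units x -0.06 y -0.17 z 0.05 turn -0.16 | F [ 1.3 -0.6 -4.2] w 0.0231 tilt 0.007
```

>>> carry_out(
  rows=[
    [1,0,0,0.08,0],
    [1,0,0,0.05,0],
    [1,0,0,0,0],
    [1,0,0,0,0],
  ],
)

```text
time: 10.78
ee_pos: [0.507, 0.1199, 0.1017]
eef_rot: [0.819, 0.574, -0.001, -0.001]
ft_force: [-0.1, 0.1, -5.2]
width: 0.0233
```

>>> carry_out(
  rows=[
    [1,0,0,0.15,0],
    [1,0,0,0.1,0],
    [1,0,0,0.1,0],
    [1,0,0,0,0],
  ],
)

```text
time: 11.12
ee_pos: [0.5102, 0.1197, 0.099]
eef_rot: [0.819, 0.574, 0.002, -0.002]
ft_force: [0.0, -0.3, -5.4]
width: 0.0234
```

>>> carry_out(
  rows=[
    [1,0,0,0.15,0],
    [1,0,0,0.15,0],
    [1,0,0,0,0],
  ],
)

```text
time: 11.37
ee_pos: [0.5127, 0.1195, 0.095]
eef_rot: [0.819, 0.574, 0.005, -0.002]
ft_force: [-0.7, 0.4, -4.6]
width: 0.0234
```

>>> carry_out(
  rows=[
    [1,0,0,0.15,0],
    [1,0,0,0.1,0],
    [1,0,0,0,0],
  ],
)

```text
time: 11.62
ee_pos: [0.516, 0.1198, 0.0925]
eef_rot: [0.819, 0.574, 0.008, -0.002]
ft_force: [1.0, 0.8, -4.6]
width: 0.0232
```

```bash
python3 - <<'E'
from h import *
print(read_state()["ee_pos"],read_state()["ft_force"])
im=camera("scene");cv2.imwrite("pics/s1.png",cv2.resize(im[180:380,300:540],None,fx=3,fy=3,interpolation=cv2.INTER_CUBIC))
E
```

```text
[0.51598693 0.11978276 0.09253645] [ 1.00081064  0.78780769 -4.60710283]
```

View pics/s1.png

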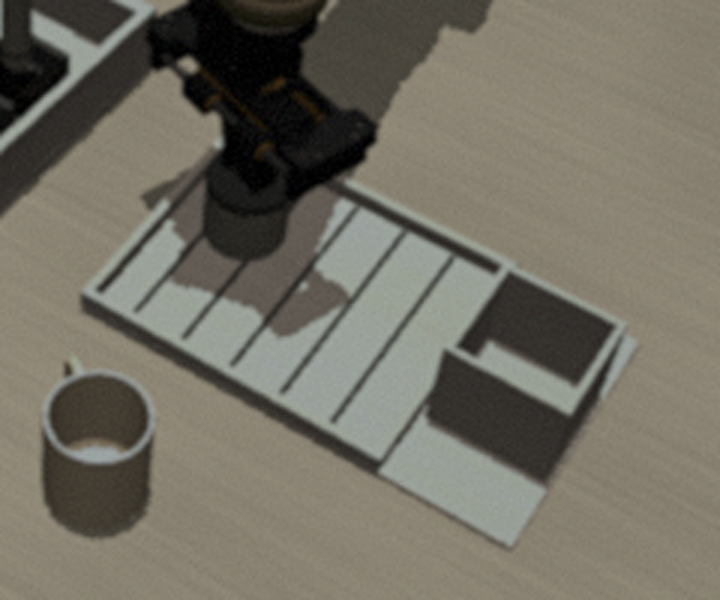

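The picture shows the can hanging at or just above the tray floor, inside the rim, at crop (245,215). I'll keep lowering gently until the force changes.

>>> carry_out(
  rows=[
    [1,0,-0.15,0.1,0],
    [1,0,0,0.1,0],
    [1,0,0,0,0],
  ],
)

```text
time: 11.92
ee_pos: [0.5186, 0.1207, 0.0922]
eef_rot: [0.819, 0.573, 0.014, 0.001]
ft_force: [0.6, -0.3, -5.3]
width: 0.0233
```

>>> carry_out(
  rows=[
    [1,0,-0.1,0.1,0],
    [1,0,0,0.1,0],
    [1,0,0,0,0],
  ],
)

```text
time: 12.17
ee_pos: [0.521, 0.1219, 0.0915]
eef_rot: [0.82, 0.573, 0.02, 0.003]
ft_force: [-0.5, -2.0, -1.6]
width: 0.0234
```

>>> carry_out(
  rows=[
    [0.6,0,0,0,0],
    [0,0,0,0,0],
    [-0.3,0,0,0,0],
    [-0.6,0,0,0,0],
    [-1,0,0,0,0],
    [-1,0,0,0,0],
    [-1,0,0,0,0],
    [-1,0,0,0,0],
  ],
)

```text
time: 12.83
ee_pos: [0.5241, 0.128, 0.0922]
eef_rot: [0.818, 0.574, 0.025, 0.003]
ft_force: [0.4, 1.7, 5.5]
width: 0.0622
```

```bash
cat >> go.py <<'E'
    s=read_state();print("zaxis",np.round(R.from_quat(s["eef_rot"]).as_matrix()[:,2],4),"q",np.round(s["joint_positions"],3))
E
python3 go.py .52 .122 .25 71
```

```text
File "go.py", line 10
    s=read_state();print("zaxis",np.round(R.from_quat(s["eef_rot"]).as_matrix()[:,2],4),"q",np.round(s["joint_positions"],3))
IndentationError: unexpected indent
```

>>> carry_out(
  rows=[
    [-1,0,0,-0.2,0],
    [-1,0,0,-0.3,0],
    [-1,0,0,-0.6,0],
    [-1,0,0,-0.8,0],
    [-1,0,0,-0.8,0],
    [-1,0,0,-0.8,0],
    [-1,0,0,-0.8,0],
    [-1,0,0,-0.3,0],
    [-1,0,0,0,0],
  ],
)

```text
time: 13.58
ee_pos: [0.5145, 0.1208, 0.2361]
eef_rot: [0.819, 0.573, 0.02, 0.004]
ft_force: [0.4, 1.2, 0.0]
width: 0.0871
```

```bash
sed -i '$d' go.py; sed -i 's/^if __name__/    print("zaxis",np.round(M[:,2],4),"q",np.round(s["joint_positions"],3))\nif __name__/' go.py; python3 go.py .4565 -.293 .22 71
python3 - <<'E'
from h import *
a,b=camera("scene"),camera("top")
s=cv2.resize(a[180:350,300:540],(480,340),interpolation=cv2.INTER_CUBIC)
t=cv2.resize(b[230:400,70:300],(460,340),interpolation=cv2.INTER_CUBIC)
cv2.imwrite("pics/2.png",s);cv2.imwrite("pics/2t.png",b)
for c in("scene","top"): print(c,[(np.round(r["xy"]),round(r["conf"],2)) for r in pinpoint("can0_mid",c)])
E
```

```text
t 13.6 tcp [0.5145 0.1208 0.2361] yaw 69.9 | units x -13.63 y 2.91 z 0.23 turn -0.21 | F [0.4 1.2 0. ] w 0.0871 tilt 0.041
zaxis [ 0.037   0.0172 -0.9992] q [-0.806  0.081  0.524  1.775 -0.049  1.257  0.951]
scene [(array([260., 163.]), 0.88)]
top [(array([458., 346.]), 0.79)]
```

View pics/2.png

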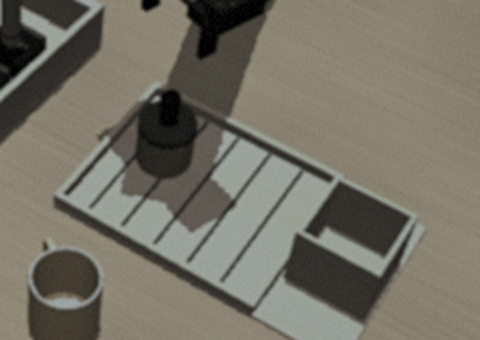

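>>> carry_out(
  rows=[
    [-1,-0.8,0.17,0,0],
    [-1,-0.8,0.17,0,0],
    [-1,-0.8,0.17,0,0],
    [-1,-0.8,0.17,0,0],
    [-1,-0.8,0.17,0,0],
    [-1,-0.8,0.17,0,0],
    [-1,-0.8,0.17,0,0],
    [-1,-0.8,0.17,0,0],
    [-1,-0.8,0.17,0,0],
    [-1,-0.8,0.17,0,0],
    [-1,-0.8,0.17,0,0],
    [-1,-0.8,0.17,0,0],
    [-1,-0.8,0.17,0,0],
    [-1,-0.8,0.17,0,0],
    [-1,-0.8,0.17,0,0],
    [-1,-0.8,0.17,0,0],
    [-1,-0.3,0.1,0,0],
    [-1,0,0,0,0],
  ],
)

```text
time: 15.28
ee_pos: [0.4432, -0.2928, 0.2025]
eef_rot: [0.818, 0.576, -0.001, -0.005]
ft_force: [-0.1, 0.3, -0.4]
width: 0.0873
```

```bash
python3 go.py .4565 -.293 .106 71
```

```text
t 15.3 tcp [ 0.4432 -0.2928  0.2025] yaw 70.3 | units x 0.13 y 0.45 z 3.21 turn -0.15 | F [-0.1  0.3 -0.4] w 0.0873 tilt 0.009
zaxis [-0.0069  0.0064 -1.    ] q [-0.302  0.199  0.909  1.787 -0.167  1.245  1.88 ]
```

>>> carry_out(
  rows=[
    [-1,0.1,0.35,0.4,0],
    [-1,0,0,0.8,0],
    [-1,0,0,0.7,0],
    [-1,0,0,0.5,0],
    [-1,0,0,0.2,0],
    [-1,0,0,0,0],
  ],
)

```text
time: 15.78
ee_pos: [0.4517, -0.2892, 0.1162]
eef_rot: [0.818, 0.575, -0.004, -0.008]
ft_force: [-0.6, 0.3, 0.1]
width: 0.0865
```

```bash
python3 go.py .4565 -.293 .103 71
```

```text
t 15.8 tcp [ 0.4517 -0.2892  0.1162] yaw 70.2 | units x -0.07 y 0.20 z 0.44 turn -0.15 | F [-0.6  0.3  0.1] w 0.0865 tilt 0.017
zaxis [-0.0154  0.0081 -0.9998] q [-0.243  0.336  0.861  1.862 -0.283  1.091  1.953]
```

>>> carry_out(
  rows=[
    [-1,-0.1,0.2,0.3,0],
    [1,0,0,0.1,0],
    [1,0,0,0,0],
    [1,0,0,0,0],
    [1,0,0,0,0],
    [1,0,0,0,0],
    [1,0,0,0,0],
    [1,0,0,0,0],
    [1,0,0,0,0],
    [1,0,0,0,0],
    [1,0,0,0,0],
    [1,0,0,0,0],
    [1,0,0,0,0],
    [1,0,0,0,0],
  ],
)

```text
time: 16.95
ee_pos: [0.4572, -0.2922, 0.1073]
eef_rot: [0.818, 0.576, -0.003, -0.007]
ft_force: [-0.6, -1.1, 1.2]
width: 0.0233
```

```bash
python3 go.py .4565 -.293 .29 71
```

```text
t 16.9 tcp [ 0.4572 -0.2922  0.1073] yaw 70.3 | units x -0.01 y -0.10 z -6.09 turn -0.14 | F [-0.6 -1.1  1.2] w 0.0233 tilt 0.015
zaxis [-0.013   0.0082 -0.9999] q [-0.226  0.363  0.85   1.855 -0.307  1.077  1.971]
```

>>> carry_out(
  rows=[
    [1,0,0,-0.3,0],
    [1,0,0,-0.6,0],
    [1,0,0,-0.8,0],
    [1,0,0,-0.8,0],
    [1,0,0,-0.8,0],
    [1,0,0,-0.8,0],
    [1,0,0,-0.8,0],
    [1,0,0,-0.8,0],
    [1,0,0,-0.5,0],
    [1,0,0,0,0],
  ],
)

```text
time: 17.78
ee_pos: [0.456, -0.2931, 0.3035]
eef_rot: [0.819, 0.574, -0.005, -0.01]
ft_force: [0.2, -0.4, -3.3]
width: 0.0233
```

```bash
python3 go.py .53 .225 .29 71
```

```text
t 17.8 tcp [ 0.456  -0.2931  0.3035] yaw 70.1 | units x 17.08 y -3.54 z 0.59 turn -0.18 | F [ 0.2 -0.4 -3.3] w 0.0233 tilt 0.023
zaxis [-0.0208  0.0109 -0.9997] q [-0.323  0.172  0.928  1.596 -0.135  1.467  1.84 ]
```

>>> carry_out(
  rows=[
    [1,0.4,-0.1,0,0],
    [1,0.8,-0.16,0,0],
    [1,0.8,-0.16,0,0],
    [1,0.8,-0.16,0,0],
    [1,0.8,-0.16,0,0],
    [1,0.8,-0.16,0,0],
    [1,0.8,-0.16,0,0],
    [1,0.8,-0.16,0,0],
    [1,0.8,-0.16,0,0],
    [1,0.8,-0.16,0,0],
    [1,0.8,-0.16,0,0],
    [1,0.8,-0.16,0,0],
    [1,0.8,-0.16,0,0],
    [1,0.8,-0.16,0,0],
    [1,0.8,-0.16,0,0],
    [1,0.8,-0.16,0,0],
    [1,0.8,-0.16,0,0],
    [1,0.8,-0.16,0,0],
    [1,0.8,-0.16,0,0],
    [1,0.4,-0.1,0,0],
  ],
)

```text
time: 19.45
ee_pos: [0.5181, 0.1818, 0.2885]
eef_rot: [0.822, 0.569, -0.016, -0.014]
ft_force: [-0.9, 0.4, -3.2]
width: 0.0234
```

```bash
python3 go.py .53 .225 .11 71; python3 - <<'E'
from h import *
cam=camera("top"); cv2.imwrite("pics/3.png",cam)
E
```

```text
t 19.4 tcp [0.5181 0.1818 0.2885] yaw 69.3 | units x 1.55 y 0.11 z 5.94 turn -0.34 | F [-0.9  0.4 -3.2] w 0.0234 tilt 0.043
zaxis [-0.0422  0.0054 -0.9991] q [-0.862  0.173  0.522  1.577 -0.106  1.453  0.88 ]
```

>>> carry_out(
  rows=[
    [1,0.5,0,0,0],
    [1,0.5,0,0.4,0],
    [1,0.2,0,0.8,0],
    [1,0,0,0.8,0],
    [1,0,0,0.8,0],
    [1,0,0,0.8,0],
    [1,0,0,0.7,0],
    [1,0,0,0.4,0],
    [1,0,0,0,0],
  ],
)

```text
time: 20.25
ee_pos: [0.5226, 0.2119, 0.1363]
eef_rot: [0.823, 0.568, -0.02, -0.012]
ft_force: [-1.1, -0.8, -3.3]
width: 0.0233
```

```bash
python3 go.py .53 .225 .105 71
```

```text
t 20.2 tcp [0.5226 0.2119 0.1363] yaw 69.2 | units x 0.52 y 0.12 z 1.03 turn -0.35 | F [-1.1 -0.8 -3.3] w 0.0233 tilt 0.047
zaxis [-0.0467 -0.0022 -0.9989] q [-0.859  0.327  0.486  1.734 -0.181  1.167  0.892]
```

>>> carry_out(
  rows=[
    [1,0.4,0.1,0.3,0],
    [1,0.1,0,0.3,0],
    [1,0,0,0.3,0],
    [1,0,0,0.1,0],
    [1,0,0,0,0],
  ],
)

```text
time: 20.67
ee_pos: [0.5293, 0.2214, 0.105]
eef_rot: [0.824, 0.566, -0.021, -0.012]
ft_force: [-0.4, -0.1, -2.4]
width: 0.0236
```

>>> carry_out(
  rows=[
    [1,0,0,0.15,0],
    [1,0,0,0.1,0],
    [1,0,0,0,0],
  ],
)

```text
time: 20.92
ee_pos: [0.5306, 0.2198, 0.1026]
eef_rot: [0.824, 0.566, -0.019, -0.012]
ft_force: [-0.6, 0.3, -3.6]
width: 0.0232
```

>>> carry_out(
  rows=[
    [1,0,0,0.15,0],
    [1,0,0,0,0],
  ],
)

```text
time: 21.08
ee_pos: [0.5318, 0.2194, 0.1013]
eef_rot: [0.825, 0.565, -0.017, -0.012]
ft_force: [-0.1, 0.8, -2.9]
width: 0.023
```

>>> carry_out(
  rows=[
    [1,0,0,0.15,0],
    [1,0,0,0.1,0],
  ],
)

```text
time: 21.25
ee_pos: [0.5332, 0.2192, 0.099]
eef_rot: [0.825, 0.565, -0.015, -0.012]
ft_force: [-12.8, -5.8, 36.4]
width: 0.0234
```

>>> carry_out(
  rows=[
    [1,0,0,0.15,0],
    [1,0,0,0,0],
  ],
)

```text
time: 21.42
ee_pos: [0.5347, 0.2189, 0.0994]
eef_rot: [0.825, 0.565, -0.012, -0.013]
ft_force: [0.6, -0.7, -3.3]
width: 0.0232
```

>>> carry_out(
  rows=[
    [0.6,0,0,0,0],
    [0,0,0,0,0],
    [-0.5,0,0,0,0],
    [-1,0,0,0,0],
    [-1,0,0,0,0],
    [-1,0,0,0,0],
    [-1,0,0,-0.2,0],
    [-1,0,0,-0.5,0],
    [-1,0,0,-0.8,0],
    [-1,0,0,-0.8,0],
    [-1,0,0,-0.8,0],
    [-1,0,0,-0.8,0],
    [-1,0,0,-0.8,0],
    [-1,0,0,-0.3,0],
  ],
)

```text
time: 22.58
ee_pos: [0.5384, 0.217, 0.2543]
eef_rot: [0.825, 0.565, -0.015, -0.012]
ft_force: [1.2, -0.5, 1.3]
width: 0.0864
```

```bash
python3 go.py .51 .05 .26 177.2; python3 - <<'E'
from h import *
a,b=camera("scene"),camera("top")
s=cv2.resize(a[120:360,180:540],(600,400),interpolation=cv2.INTER_CUBIC)
cv2.imwrite("pics/4.png",s);cv2.imwrite("pics/4t.png",b)
E
```

```text
t 22.6 tcp [0.5384 0.217  0.2543] yaw 68.8 | units x -5.53 y 1.13 z -0.17 turn 14.31 | F [ 1.2 -0.5  1.3] w 0.0864 tilt 0.039
zaxis [-0.0384  0.0032 -0.9993] q [-0.869  0.263  0.51   1.552 -0.147  1.395  0.856]
```

View pics/4.png

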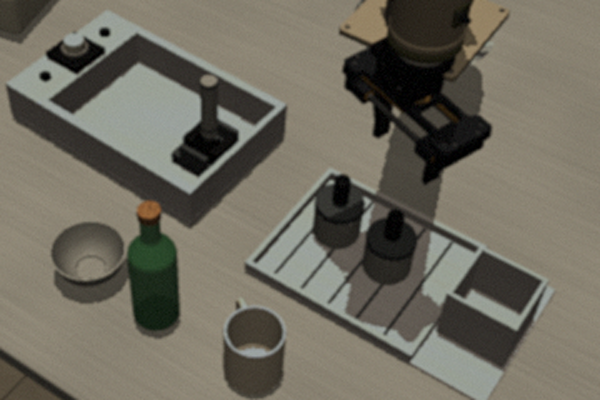

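Both cans are upright in the tray and the basin is empty apart from the plug. Next I'll turn the jaws along well x.

>>> carry_out(
  rows=[
    [-1,0,0,0,0.9],
    [-1,0,0,0,0.9],
    [-1,0,0,0,0.9],
    [-1,0,0,0,0.9],
    [-1,0,0,0,0.9],
    [-1,0,0,0,0.9],
    [-1,0,0,0,0.9],
    [-1,0,0,0,0.9],
    [-1,0,0,0,0.9],
    [-1,0,0,0,0.9],
    [-1,0,0,0,0.9],
    [-1,0,0,0,0.9],
    [-1,0,0,0,0.9],
    [-1,0,0,0,0.9],
    [-1,0,0,0,0.9],
    [-1,0,0,0,0],
  ],
)

```text
time: 24.02
ee_pos: [0.528, 0.2139, 0.2259]
eef_rot: [0.999, -0.018, -0.034, 0.008]
ft_force: [-0.3, 0.4, 0.0]
width: 0.0869
```

```bash
python3 go.py .509 -.112 .24 177.2
```

```text
t 24.0 tcp [0.528  0.2139 0.2259] yaw -2.1 | units x -0.26 y 10.89 z -0.26 turn 0.13 | F [-0.3  0.4  0. ] w 0.0869 tilt 0.070
zaxis [-0.0679 -0.0155 -0.9976] q [-1.005  0.305  0.678  1.598 -0.202  1.377 -0.334]
```

>>> carry_out(
  rows=[
    [-1,0,0.8,0,0],
    [-1,0,0.8,0,0],
    [-1,0,0.8,0,0],
    [-1,0,0.8,0,0],
    [-1,0,0.8,0,0],
    [-1,0,0.8,0,0],
    [-1,0,0.8,0,0],
    [-1,0,0.8,0,0],
    [-1,0,0.8,0,0],
    [-1,0,0.8,0,0],
    [-1,0,0.8,0,0],
    [-1,0,0.8,0,0],
    [-1,0,0.8,0,0],
    [-1,0,0.3,0,0],
    [-1,0,0,0,0],
  ],
)

```text
time: 25.27
ee_pos: [0.5134, -0.12, 0.216]
eef_rot: [0.999, 0.007, -0.044, 0.012]
ft_force: [-0.7, 0.5, -0.5]
width: 0.0872
```

```bash
python3 go.py .509 -.112 .24 177.2
```

```text
t 25.3 tcp [ 0.5134 -0.12    0.216 ] yaw 0.7 | units x -0.21 y -0.25 z -0.79 turn 0.70 | F [-0.7  0.5 -0.5] w 0.0872 tilt 0.092
zaxis [-0.0884 -0.0238 -0.9958] q [-0.616  0.241  0.862  1.719 -0.142  1.348  0.29 ]
```

>>> carry_out(
  rows=[
    [-1,0,0,0,0],
    [-1,0,0,0,0],
    [-1,0,0,0,0],
    [-1,0,0,0,0],
    [-1,0,0,0,0],
    [-1,0,0,0,0],
    [-1,0,0,0,0],
    [-1,0,0,0,0],
    [-1,0,0,0,0],
    [-1,0,0,0,0],
    [-1,0,0,0,0],
    [-1,0,0,0,0],
  ],
)

```text
time: 26.27
ee_pos: [0.5133, -0.1145, 0.2139]
eef_rot: [0.999, 0.013, -0.046, 0.011]
ft_force: [-0.1, -1.0, -0.8]
width: 0.087
```

```bash
python3 go.py .509 -.112 .24 177.2
```

```text
t 26.3 tcp [ 0.5133 -0.1145  0.2139] yaw 1.4 | units x -0.22 y -0.07 z -0.86 turn 0.84 | F [-0.1 -1.  -0.8] w 0.0870 tilt 0.094
zaxis [-0.0912 -0.0231 -0.9956] q [-0.621  0.242  0.856  1.722 -0.142  1.346  0.291]
```

>>> carry_out(
  rows=[
    [-1,0,0,-0.2,0],
    [-1,0,0,-0.2,0],
    [-1,0,0,-0.2,0],
    [-1,0,0,-0.2,0],
    [-1,0,0,-0.2,0],
    [-1,0,0,-0.2,0],
    [-1,0,0,-0.2,0],
    [-1,0,0,-0.2,0],
  ],
)

```text
time: 26.93
ee_pos: [0.5179, -0.1136, 0.2666]
eef_rot: [0.999, 0.012, -0.046, 0.011]
ft_force: [-0.2, -0.4, 0.9]
width: 0.0867
```

```bash
python3 go.py .509 -.112 .24 177.2
```

```text
t 26.9 tcp [ 0.5179 -0.1136  0.2666] yaw 1.4 | units x -0.21 y -0.08 z 0.91 turn 0.83 | F [-0.2 -0.4  0.9] w 0.0867 tilt 0.094
zaxis [-0.0911 -0.0231 -0.9956] q [-0.632  0.213  0.866  1.635 -0.119  1.453  0.273]
```

>>> carry_out(
  rows=[
    [-1,0,0,0.2,0],
    [-1,0,0,0.2,0],
    [-1,0,0,0.2,0],
    [-1,0,0,0.2,0],
  ],
)

```text
time: 27.27
ee_pos: [0.5167, -0.1143, 0.2428]
eef_rot: [0.999, 0.012, -0.044, 0.011]
ft_force: [0.8, 0.0, -0.4]
width: 0.0869
```

```bash
python3 go.py .509 -.112 .24 177.2
```

```text
t 27.3 tcp [ 0.5167 -0.1143  0.2428] yaw 1.4 | units x -0.24 y -0.09 z 0.11 turn 0.84 | F [ 0.8  0.  -0.4] w 0.0869 tilt 0.091
zaxis [-0.0878 -0.0231 -0.9959] q [-0.628  0.223  0.862  1.676 -0.128  1.402  0.28 ]
```

>>> carry_out(
  rows=[
    [-1,0.5,0,0,0],
    [-1,0.5,0,0,0],
    [-1,0.5,0,0,0],
    [-1,0.5,0,0,0],
  ],
)

```text
time: 27.6
ee_pos: [0.5744, -0.1129, 0.2323]
eef_rot: [0.999, 0.012, -0.047, 0.009]
ft_force: [-0.1, 0.7, -0.2]
width: 0.0876
```

```bash
python3 go.py .509 -.112 .24 177.2
```

```text
t 27.6 tcp [ 0.5744 -0.1129  0.2323] yaw 1.3 | units x -2.19 y -0.08 z -0.05 turn 0.82 | F [-0.1  0.7 -0.2] w 0.0876 tilt 0.095
zaxis [-0.0933 -0.0196 -0.9954] q [-0.536  0.395  0.835  1.535 -0.248  1.426  0.342]
```

>>> carry_out(
  rows=[
    [-1,-0.5,0,0,0],
    [-1,-0.5,0,0,0],
    [-1,-0.5,0,0,0],
    [-1,-0.5,0,0,0],
  ],
)

```text
time: 27.93
ee_pos: [0.5149, -0.1133, 0.2299]
eef_rot: [0.998, 0.013, -0.052, 0.013]
ft_force: [0.5, 0.1, 0.0]
width: 0.087
```

```bash
python3 go.py .509 -.112 .24 177.2
```

```text
t 27.9 tcp [ 0.5149 -0.1133  0.2299] yaw 1.4 | units x -0.23 y -0.04 z -0.32 turn 0.84 | F [0.5 0.1 0. ] w 0.0870 tilt 0.107
zaxis [-0.104  -0.0269 -0.9942] q [-0.629  0.245  0.866  1.687 -0.138  1.392  0.288]
```

>>> carry_out(
  rows=[
    [-1,0,0,-0.35,0],
    [-1,0,0,-0.35,0],
    [-1,0,0,-0.35,0],
    [-1,0,0,-0.35,0],
    [-1,0,0,-0.35,0],
    [-1,0,0,0.12,0],
    [-1,0,0,0.12,0],
    [-1,0,0,0.12,0],
    [-1,0,0,0.12,0],
    [-1,0,0,0.12,0],
    [-1,0,0,0.12,0],
    [-1,0,0,0.12,0],
    [-1,0,0,0.12,0],
    [-1,0,0,0.12,0],
    [-1,0,0,0.12,0],
    [-1,0,0,0.12,0],
    [-1,0,0,0.12,0],
    [-1,0,0,0.12,0],
    [-1,0,0,0.12,0],
    [-1,0,0,0,0],
  ],
)

```text
time: 29.6
ee_pos: [0.5133, -0.113, 0.228]
eef_rot: [0.998, 0.013, -0.055, 0.013]
ft_force: [0.2, 1.2, 0.5]
width: 0.0872
```

```bash
python3 go.py .509 -.112 .24 177.2
```

```text
t 29.6 tcp [ 0.5133 -0.113   0.228 ] yaw 1.4 | units x -0.19 y -0.03 z -0.38 turn 0.84 | F [0.2 1.2 0.5] w 0.0872 tilt 0.112
zaxis [-0.1089 -0.0269 -0.9937] q [-0.629  0.247  0.865  1.69  -0.138  1.392  0.288]
```

>>> carry_out(
  rows=[
    [-1,0,0,-1,0],
    [-1,0,0,-0.8,0],
    [-1,0,0,0,0],
    [-1,0,0,0.6,0],
    [-1,0,0,0.6,0],
    [-1,0,0,0.6,0],
    [-1,0,0,0,0],
  ],
)

```text
time: 30.18
ee_pos: [0.5139, -0.1131, 0.2286]
eef_rot: [0.998, 0.013, -0.053, 0.013]
ft_force: [-0.5, -0.1, -0.4]
width: 0.0869
```

```bash
python3 go.py .509 -.112 .24 177.2
```

```text
t 30.2 tcp [ 0.5139 -0.1131  0.2286] yaw 1.4 | units x -0.20 y -0.03 z -0.36 turn 0.84 | F [-0.5 -0.1 -0.4] w 0.0869 tilt 0.110
zaxis [-0.1065 -0.027  -0.9939] q [-0.63   0.246  0.866  1.69  -0.138  1.391  0.288]
```

>>> carry_out(
  rows=[
    [-1,0,0,0,-0.9],
    [-1,0,0,0,-0.9],
    [-1,0,0,0,-0.9],
    [-1,0,0,0,-0.9],
    [-1,0,0,0,-0.9],
    [-1,0,0,0,-0.9],
    [-1,0,0,0,0],
  ],
)

```text
time: 30.77
ee_pos: [0.5145, -0.1132, 0.2317]
eef_rot: [0.965, 0.256, -0.055, -0.0]
ft_force: [-0.2, 1.0, 0.2]
width: 0.0868
```

```bash
python3 go.py .509 -.112 .24 177.2
```

```text
t 30.8 tcp [ 0.5145 -0.1132  0.2317] yaw 29.8 | units x -0.17 y -0.13 z -0.26 turn 6.52 | F [-0.2  1.   0.2] w 0.0868 tilt 0.110
zaxis [-0.1062 -0.0276 -0.994 ] q [-0.571  0.231  0.791  1.682 -0.116  1.396  0.759]
```

>>> carry_out(
  rows=[
    [-1,0,0,0,0.3],
    [-1,0,0,0,0.3],
    [-1,0,0,0,0.3],
    [-1,0,0,0,0.3],
    [-1,0,0,0,0.3],
    [-1,0,0,0,0.3],
    [-1,0,0,0,0.3],
    [-1,0,0,0,0.3],
    [-1,0,0,0,0.3],
    [-1,0,0,0,0.3],
    [-1,0,0,0,0.3],
    [-1,0,0,0,0.3],
    [-1,0,0,0,0.3],
    [-1,0,0,0,0.3],
    [-1,0,0,0,0.3],
    [-1,0,0,0,0.3],
    [-1,0,0,0,0.3],
    [-1,0,0,0,0.3],
    [-1,0,0,0,0.3],
    [-1,0,0,0,0],
  ],
)

```text
time: 32.43
ee_pos: [0.5172, -0.1134, 0.2388]
eef_rot: [0.998, -0.046, -0.05, 0.016]
ft_force: [-0.1, -0.7, 0.1]
width: 0.0868
```

```bash
python3 go.py .509 -.112 .24 177.2
```

```text
t 32.4 tcp [ 0.5172 -0.1134  0.2388] yaw -5.4 | units x -0.28 y -0.02 z -0.01 turn -0.52 | F [-0.1 -0.7  0.1] w 0.0868 tilt 0.104
zaxis [-0.1006 -0.0279 -0.9945] q [-0.644  0.245  0.885  1.672 -0.14   1.407  0.171]
```

>>> carry_out(
  rows=[
    [-1,0,0.8,0,0],
    [-1,0,0.8,0,0],
    [-1,0,0.8,0,0],
    [-1,0,0.8,0,0],
    [-1,0,0.6,0,0],
    [-1,0,0,0.5,0],
    [-1,0,0,0.8,0],
    [-1,0,0,0.8,0],
    [-1,0,0,0.8,0],
    [-1,0,0,0.6,0],
    [-1,0,0,0.2,0],
    [-1,0,0,0,0],
  ],
)

```text
time: 33.43
ee_pos: [0.4971, -0.2356, 0.1325]
eef_rot: [0.997, -0.057, -0.047, 0.018]
ft_force: [-0.1, 0.7, 0.5]
width: 0.0869
```

```bash
python3 go.py .509 -.112 .24 177.2
```

```text
t 33.4 tcp [ 0.4971 -0.2356  0.1325] yaw -6.7 | units x -0.41 y -3.99 z -3.73 turn -0.78 | F [-0.1  0.7  0.5] w 0.0869 tilt 0.100
zaxis [-0.095  -0.0308 -0.995 ] q [-0.389  0.412  0.885  1.763 -0.264  1.195  0.457]
```

>>> carry_out(
  rows=[
    [-1,0,0,0,0],
    [-1,0,0,0,0],
    [-1,0,0,0,0],
    [-1,0,0,0,0],
    [-1,0,0,0,0],
    [-1,0,0,0,0],
    [-1,0,0,0,0],
    [-1,0,0,0,0],
    [-1,0,0,0,0],
    [-1,0,0,0,0],
    [-1,0,0,0,0],
    [-1,0,0,0,0],
  ],
)

```text
time: 34.43
ee_pos: [0.5004, -0.236, 0.1378]
eef_rot: [0.997, -0.058, -0.043, 0.019]
ft_force: [-0.2, -1.0, -0.1]
width: 0.0867
```

```bash
python3 go.py .509 -.112 .24 177.2
```

```text
t 34.4 tcp [ 0.5004 -0.236   0.1378] yaw -6.8 | units x -0.49 y -3.99 z -3.55 turn -0.79 | F [-0.2 -1.  -0.1] w 0.0867 tilt 0.094
zaxis [-0.0882 -0.0321 -0.9956] q [-0.391  0.407  0.888  1.756 -0.262  1.199  0.454]
```

>>> carry_out(
  rows=[
    [-1,0.3,0,0.5,0],
    [-1,0,0,0.8,0],
    [-1,0,0,0.8,0],
    [-1,0,0,0.4,0],
    [-1,0,0,0,0],
    [-1,0,0,0,0],
    [-1,0,0,0,0],
    [-1,0,0,0,0],
    [-1,0,0,0,0],
    [-1,0,0,0,0],
    [-1,0,0,0,0],
    [-1,0,0,0,0],
    [-1,0,0,0,0],
    [-1,0,0,0,0],
    [-1,0,0,0,0],
    [-1,0,0,0,0],
  ],
)

```text
time: 35.77
ee_pos: [0.5069, -0.2406, 0.0658]
eef_rot: [0.997, -0.058, -0.039, 0.019]
ft_force: [-0.2, -0.6, 0.1]
width: 0.0873
```

```bash
python3 go.py .509 -.112 .24 177.2
```

```text
t 35.8 tcp [ 0.5069 -0.2406  0.0658] yaw -6.7 | units x -0.86 y -4.02 z -5.93 turn -0.78 | F [-0.2 -0.6  0.1] w 0.0873 tilt 0.086
zaxis [-0.0792 -0.0336 -0.9963] q [-0.328  0.511  0.827  1.801 -0.349  1.065  0.51 ]
```

>>> carry_out(
  rows=[
    [-1,0,0,0,0],
    [-1,0,0,0,0],
    [-1,0,0,0,0],
    [-1,0,0,0,0],
    [-1,0,0,0,0],
    [-1,0,0,0,0],
    [-1,0,0,0,0],
    [-1,0,0,0,0],
    [-1,0,0,0,0],
    [-1,0,0,0,0],
    [-1,0,0,0,0],
    [-1,0,0,0,0],
  ],
)

```text
time: 36.77
ee_pos: [0.5067, -0.2407, 0.0656]
eef_rot: [0.997, -0.058, -0.039, 0.019]
ft_force: [-1.3, -0.3, -0.1]
width: 0.0871
```

```bash
python3 go.py .509 -.112 .24 177.2
```

```text
t 36.8 tcp [ 0.5067 -0.2407  0.0656] yaw -6.7 | units x -0.86 y -4.02 z -5.94 turn -0.78 | F [-1.3 -0.3 -0.1] w 0.0871 tilt 0.087
zaxis [-0.0798 -0.0335 -0.9962] q [-0.328  0.512  0.827  1.801 -0.349  1.066  0.51 ]
```

>>> carry_out(
  rows=[
    [-1,0,0,0.15,0],
    [-1,0,0,0,0],
    [-1,0,0,0.15,0],
    [-1,0,0,0,0],
    [-1,0,0,0.15,0],
    [-1,0,0,0,0],
    [-1,0,0,0.15,0],
    [-1,0,0,0,0],
  ],
)

```text
time: 37.43
ee_pos: [0.5049, -0.2412, 0.0454]
eef_rot: [0.997, -0.058, -0.039, 0.019]
ft_force: [-0.9, 0.2, -0.4]
width: 0.0873
```

```bash
python3 go.py .509 -.112 .24 177.2
```

```text
t 37.4 tcp [ 0.5049 -0.2412  0.0454] yaw -6.7 | units x -0.86 y -4.01 z -6.62 turn -0.78 | F [-0.9  0.2 -0.4] w 0.0873 tilt 0.087
zaxis [-0.0803 -0.0334 -0.9962] q [-0.312  0.538  0.809  1.816 -0.371  1.029  0.524]
```

>>> carry_out(
  rows=[
    [-1,0,0,-0.15,0],
    [-1,0,0,0,0],
    [-1,0,0,-0.15,0],
    [-1,0,0,0,0],
    [-1,0,0,-0.15,0],
    [-1,0,0,0,0],
    [-1,0,0,-0.15,0],
    [-1,0,0,0,0],
  ],
)

```text
time: 38.1
ee_pos: [0.5069, -0.2408, 0.0659]
eef_rot: [0.997, -0.058, -0.039, 0.019]
ft_force: [1.3, -0.4, 1.1]
width: 0.087
```

```bash
python3 go.py .509 -.112 .24 177.2
```

```text
t 38.1 tcp [ 0.5069 -0.2408  0.0659] yaw -6.7 | units x -0.87 y -4.02 z -5.93 turn -0.79 | F [ 1.3 -0.4  1.1] w 0.0870 tilt 0.086
zaxis [-0.0793 -0.0338 -0.9963] q [-0.328  0.512  0.827  1.8   -0.349  1.066  0.51 ]
```

>>> carry_out(
  rows=[
    [-1,0.15,0,0,0],
    [-1,0.15,0,0,0],
    [-1,0.15,0,0,0],
    [-1,0.15,0,0,0],
    [-1,0,0,0,0],
  ],
)

```text
time: 38.52
ee_pos: [0.527, -0.2427, 0.0644]
eef_rot: [0.997, -0.058, -0.038, 0.019]
ft_force: [0.6, -0.2, 0.2]
width: 0.0872
```

```bash
python3 go.py .509 -.112 .24 177.2
```

```text
t 38.5 tcp [ 0.527  -0.2427  0.0644] yaw -6.7 | units x -1.54 y -4.01 z -5.93 turn -0.78 | F [ 0.6 -0.2  0.2] w 0.0872 tilt 0.085
zaxis [-0.0786 -0.0334 -0.9963] q [-0.306  0.552  0.81   1.749 -0.371  1.083  0.51 ]
```

>>> carry_out(
  rows=[
    [-1,-0.15,0,0,0],
    [-1,-0.15,0,0,0],
    [-1,-0.15,0,0,0],
    [-1,-0.15,0,0,0],
    [-1,0,0,0,0],
  ],
)

```text
time: 38.93
ee_pos: [0.5065, -0.2409, 0.0652]
eef_rot: [0.997, -0.058, -0.039, 0.019]
ft_force: [-0.9, -1.3, 0.1]
width: 0.0871
```

```bash
python3 go.py .509 -.112 .24 177.2
```

```text
t 38.9 tcp [ 0.5065 -0.2409  0.0652] yaw -6.7 | units x -0.86 y -4.02 z -5.96 turn -0.79 | F [-0.9 -1.3  0.1] w 0.0871 tilt 0.087
zaxis [-0.0806 -0.0336 -0.9962] q [-0.328  0.513  0.827  1.801 -0.35   1.066  0.51 ]
```

Slow moves hold the tilt steady. The tool leans 0.08 rad, so the +x finger is the lower one. I'll level it by pressing the open fingertips lightly on the flat basin floor.

>>> carry_out(
  rows=[
    [-1,0,0,0.3,0],
    [-1,0,0,0.3,0],
    [-1,0,0,0.3,0],
    [-1,0,0,0,0],
    [-1,0,0,0.1,0],
    [-1,0,0,0.1,0],
    [-1,0,0,0.1,0],
  ],
)

```text
time: 39.52
ee_pos: [0.5036, -0.2417, 0.0293]
eef_rot: [0.997, -0.058, -0.039, 0.017]
ft_force: [-27.9, 19.4, 80.1]
width: 0.0868
```

```bash
python3 go.py .509 -.112 .24 177.2
```

```text
t 39.5 tcp [ 0.5036 -0.2417  0.0293] yaw -6.7 | units x -0.86 y -4.04 z -7.14 turn -0.79 | F [-27.9  19.4  80.1] w 0.0868 tilt 0.085
zaxis [-0.0797 -0.0297 -0.9964] q [-0.296  0.559  0.794  1.826 -0.392  1.003  0.54 ]
```

>>> carry_out(
  rows=[
    [-1,0,0,0.1,0],
    [-1,0,0,0.1,0],
    [-1,0,0,0.1,0],
    [-1,0,0,0.1,0],
  ],
)

```text
time: 39.85
ee_pos: [0.5035, -0.2418, 0.0296]
eef_rot: [0.997, -0.059, -0.038, 0.011]
ft_force: [-17.6, 11.0, 43.8]
width: 0.0866
```

```bash
python3 go.py .509 -.112 .24 177.2
```

```text
t 39.9 tcp [ 0.5035 -0.2418  0.0296] yaw -6.8 | units x -0.85 y -4.13 z -7.08 turn -0.80 | F [-17.6  11.   43.8] w 0.0866 tilt 0.079
zaxis [-0.0773 -0.0178 -0.9969] q [-0.285  0.558  0.788  1.824 -0.401  1.008  0.55 ]
```

>>> carry_out(
  rows=[
    [-1,0,0,0.06,0],
    [-1,0,0,0.06,0],
    [-1,0,0,0.06,0],
    [-1,0,0,0.06,0],
    [-1,0,0,0.06,0],
    [-1,0,0,0.06,0],
    [-1,0,0,0.06,0],
    [-1,0,0,0.06,0],
    [-1,0,0,0.06,0],
    [-1,0,0,0.06,0],
  ],
)

```text
time: 40.68
ee_pos: [0.5033, -0.2419, 0.0296]
eef_rot: [0.998, -0.06, -0.036, 0.002]
ft_force: [-10.5, 6.5, 26.3]
width: 0.0869
```

```bash
python3 go.py .509 -.112 .24 177.2
```

```text
t 40.7 tcp [ 0.5033 -0.2419  0.0296] yaw -6.9 | units x -0.83 y -4.26 z -7.01 turn -0.81 | F [-10.5   6.5  26.3] w 0.0869 tilt 0.072
zaxis [-7.230e-02  1.000e-04 -9.974e-01] q [-0.267  0.557  0.78   1.821 -0.415  1.015  0.566]
```

>>> carry_out(
  rows=[
    [-1,-0.12,0,0.04,0],
    [-1,-0.12,0,0.06,0],
    [-1,-0.12,0,0.06,0],
    [-1,-0.12,0,0.06,0],
    [-1,-0.12,0,0.06,0],
    [-1,-0.12,0,0.06,0],
    [-1,-0.12,0,0.06,0],
    [-1,-0.12,0,0.06,0],
  ],
)

```text
time: 41.35
ee_pos: [0.4936, -0.2424, 0.0279]
eef_rot: [0.998, -0.058, -0.016, 0.006]
ft_force: [4.5, 1.4, 7.9]
width: 0.087
```

```bash
python3 go.py .509 -.112 .24 177.2
```

```text
t 41.4 tcp [ 0.4936 -0.2424  0.0279] yaw -6.6 | units x -0.21 y -4.28 z -7.12 turn -0.77 | F [4.5 1.4 7.9] w 0.0870 tilt 0.034
zaxis [-0.0321 -0.0098 -0.9994] q [-0.281  0.512  0.788  1.881 -0.412  0.951  0.581]
```

>>> carry_out(
  rows=[
    [-1,-0.12,0,0.06,0],
    [-1,-0.12,0,0.06,0],
    [-1,-0.12,0,0.06,0],
    [-1,-0.12,0,0.06,0],
    [-1,-0.1,0,0.06,0],
  ],
)

```text
time: 41.77
ee_pos: [0.4905, -0.2428, 0.0265]
eef_rot: [0.998, -0.056, -0.001, 0.009]
ft_force: [3.7, 1.7, 11.2]
width: 0.087
```

```bash
python3 go.py .509 -.112 .24 177.2
```

```text
t 41.8 tcp [ 0.4905 -0.2428  0.0265] yaw -6.4 | units x 0.11 y -4.28 z -7.19 turn -0.73 | F [ 3.7  1.7 11.2] w 0.0870 tilt 0.017
zaxis [-0.0031 -0.017  -0.9999] q [-0.287  0.488  0.791  1.915 -0.414  0.908  0.592]
```

>>> carry_out(
  rows=[
    [-1,0,0,-0.1,0],
    [-1,0,0,-0.2,0],
    [-1,0,0,-0.4,-0.2],
    [-1,0,0,-0.4,-0.2],
    [-1,0,0,-0.4,-0.2],
    [-1,0,0,-0.4,-0.1],
    [-1,0,0,-0.4,0],
    [-1,0,0,-0.4,0],
    [-1,0,0,-0.4,0],
    [-1,0,0,-0.4,0],
    [-1,0,0,-0.4,0],
    [-1,0,0,-0.4,0],
    [-1,0,0,-0.4,0],
    [-1,0,0,-0.4,0],
    [-1,0,0,-0.4,0],
    [-1,0,0,-0.4,0],
    [-1,0,0,-0.4,0],
    [-1,0,0,-0.3,0],
    [-1,0,0,-0.1,0],
    [-1,0,0,0,0],
  ],
)

```text
time: 43.43
ee_pos: [0.4892, -0.2419, 0.2547]
eef_rot: [1.0, -0.024, 0.002, 0.008]
ft_force: [-0.5, 0.3, -0.5]
width: 0.0873
```

```bash
python3 go.py .509 -.112 .24 177.2
```

```text
t 43.4 tcp [ 0.4892 -0.2419  0.2547] yaw -2.8 | units x 0.45 y -4.36 z 0.42 turn 0.00 | F [-0.5  0.3 -0.5] w 0.0873 tilt 0.017
zaxis [ 0.0046 -0.0169 -0.9998] q [-0.454  0.175  0.931  1.695 -0.131  1.331  0.451]
```

>>> carry_out(
  rows=[
    [-1,0.04,-0.2,0,0],
    [-1,0.04,-0.4,0,0],
    [-1,0.04,-0.4,0,0],
    [-1,0.04,-0.4,0,0],
    [-1,0.04,-0.4,0,0],
    [-1,0.04,-0.4,0,0],
    [-1,0.04,-0.4,0,0],
    [-1,0.04,-0.4,0,0],
    [-1,0.04,-0.4,0,0],
    [-1,0.04,-0.4,0,0],
    [-1,0.04,-0.3,0,0],
    [-1,0,-0.1,0,0],
    [-1,0,0,0,0],
  ],
)

```text
time: 44.52
ee_pos: [0.5055, -0.1056, 0.2448]
eef_rot: [1.0, -0.024, -0.004, 0.009]
ft_force: [-0.0, -0.7, 0.3]
width: 0.0873
```

```bash
python3 go.py .509 -.112 .15 177.2
```

```text
t 44.5 tcp [ 0.5055 -0.1056  0.2448] yaw -2.8 | units x 0.15 y 0.15 z 3.16 turn -0.00 | F [-0.  -0.7  0.3] w 0.0873 tilt 0.019
zaxis [-0.0082 -0.0175 -0.9998] q [-0.666  0.091  0.829  1.765 -0.05   1.32   0.125]
```

>>> carry_out(
  rows=[
    [-1,0.1,0.1,0.3,0],
    [-1,0.05,0.05,0.4,0],
    [-1,0,0,0.4,0],
    [-1,0,0,0.4,0],
    [-1,0,0,0.4,0],
    [-1,0,0,0.4,0],
    [-1,0,0,0.4,0],
    [-1,0,0,0.4,0],
    [-1,0,0,0.3,0],
    [-1,0,0,0.1,0],
    [-1,0,0,0,0],
  ],
)

```text
time: 45.43
ee_pos: [0.5053, -0.1234, 0.1253]
eef_rot: [0.999, -0.031, -0.007, 0.012]
ft_force: [-0.6, -0.1, 0.7]
width: 0.0872
```

```bash
python3 go.py .509 -.112 .14 177.2
```

```text
t 45.4 tcp [ 0.5053 -0.1234  0.1253] yaw -3.6 | units x 0.09 y -0.37 z -0.50 turn -0.15 | F [-0.6 -0.1  0.7] w 0.0872 tilt 0.026
zaxis [-0.0138 -0.0226 -0.9996] q [-0.583  0.256  0.821  1.901 -0.183  1.08   0.248]
```

>>> carry_out(
  rows=[
    [-1,0.05,-0.15,-0.3,0],
    [-1,0.05,-0.15,-0.2,0],
    [-1,0,-0.05,0,0],
    [-1,0,0,0,0],
    [-1,0,0,0,0],
  ],
)

```text
time: 45.85
ee_pos: [0.5109, -0.1122, 0.1436]
eef_rot: [0.999, -0.031, -0.005, 0.011]
ft_force: [0.8, -0.2, -0.1]
width: 0.0871
```

```bash
python3 go.py .509 -.112 .14 177.2
```

```text
t 45.9 tcp [ 0.5109 -0.1122  0.1436] yaw -3.6 | units x -0.06 y -0.00 z 0.12 turn -0.16 | F [ 0.8 -0.2 -0.1] w 0.0871 tilt 0.025
zaxis [-0.0106 -0.0226 -0.9997] q [-0.61   0.233  0.823  1.877 -0.163  1.116  0.209]
```

Aligned with the plug. Closing on the pipe.

>>> carry_out(
  force=30,
  rows=[
    [1,0,0,0,0],
    [1,0,0,0,0],
    [1,0,0,0,0],
    [1,0,0,0,0],
    [1,0,0,0,0],
    [1,0,0,0,0],
    [1,0,0,0,0],
    [1,0,0,0,0],
    [1,0,0,0,0],
    [1,0,0,0,0],
    [1,0,0,0,0],
    [1,0,0,0,0],
    [1,0,0,0,0],
    [1,0,0,0,0],
  ],
)

```text
time: 47.02
ee_pos: [0.5109, -0.1122, 0.1439]
eef_rot: [0.999, -0.031, -0.005, 0.011]
ft_force: [0.3, -0.0, 0.2]
width: 0.0258
```

```bash
python3 go.py .509 -.082 .14 177.2
```

```text
t 47.0 tcp [ 0.5109 -0.1122  0.1439] yaw -3.6 | units x -0.13 y -1.00 z 0.11 turn -0.16 | F [ 0.3 -0.   0.2] w 0.0258 tilt 0.024
zaxis [-0.0099 -0.0222 -0.9997] q [-0.61   0.233  0.823  1.877 -0.163  1.115  0.209]
```

>>> carry_out(
  rows=[
    [1,0,-0.1,0,0],
    [1,0,-0.1,0,0],
    [1,0,-0.1,0,0],
    [1,0,-0.1,0,0],
    [1,0,-0.1,0.01,0],
    [1,0,-0.1,0.01,0],
  ],
)

```text
time: 47.52
ee_pos: [0.5114, -0.1045, 0.1443]
eef_rot: [0.999, -0.035, -0.004, 0.019]
ft_force: [-2.5, -8.3, 4.0]
width: 0.0255
```

```bash
python3 go.py .509 -.075 .14 177.2
```

```text
t 47.5 tcp [ 0.5114 -0.1045  0.1443] yaw -4.0 | units x -0.15 y -0.98 z 0.11 turn -0.25 | F [-2.5 -8.3  4. ] w 0.0255 tilt 0.038
zaxis [-0.0091 -0.0371 -0.9993] q [-0.637  0.226  0.823  1.882 -0.141  1.111  0.166]
```

>>> carry_out(
  rows=[
    [1,0,-0.2,0.01,0],
    [1,0,-0.2,0.02,0],
    [1,0,-0.2,0.02,0],
    [1,0,-0.2,0.02,0],
  ],
)

```text
time: 47.85
ee_pos: [0.5125, -0.0913, 0.144]
eef_rot: [0.999, -0.04, -0.003, 0.025]
ft_force: [-3.3, -9.2, 7.5]
width: 0.0253
```

```bash
python3 go.py .509 -.075 .14 177.2
```

```text
t 47.9 tcp [ 0.5125 -0.0913  0.144 ] yaw -4.6 | units x -0.16 y -0.54 z 0.11 turn -0.36 | F [-3.3 -9.2  7.5] w 0.0253 tilt 0.051
zaxis [-0.0085 -0.0505 -0.9987] q [-0.67   0.22   0.819  1.888 -0.122  1.107  0.112]
```

>>> carry_out(
  rows=[
    [1,-0.02,-0.22,0.05,0],
    [1,-0.02,-0.22,0.05,0],
    [1,-0.02,-0.22,0.05,0],
    [1,-0.02,-0.22,0.05,0],
  ],
)

```text
time: 48.18
ee_pos: [0.5136, -0.075, 0.1414]
eef_rot: [0.999, -0.044, -0.001, 0.031]
ft_force: [-2.5, -11.5, 6.8]
width: 0.0259
```

```bash
python3 go.py .509 -.075 .14 177.2
```

```text
t 48.2 tcp [ 0.5136 -0.075   0.1414] yaw -5.1 | units x -0.15 y 0.01 z 0.05 turn -0.46 | F [ -2.5 -11.5   6.8] w 0.0259 tilt 0.063
zaxis [-0.0044 -0.0626 -0.998 ] q [-0.706  0.215  0.812  1.897 -0.104  1.096  0.053]
```

>>> carry_out(
  rows=[
    [1,-0.02,-0.2,0.04,0],
    [1,0,0,0,0],
  ],
)

```text
time: 48.35
ee_pos: [0.5136, -0.0736, 0.1409]
eef_rot: [0.998, -0.046, -0.0, 0.035]
ft_force: [-0.6, -0.6, 0.7]
width: 0.0259
```

```bash
python3 go.py .509 -.112 .145 177.2; python3 - <<'E'
from h import *
a,b=camera("scene"),camera("top")
s=cv2.resize(a[140:250,250:360],(400,400),interpolation=cv2.INTER_CUBIC)
t=cv2.resize(b[270:370,310:410],(400,400),interpolation=cv2.INTER_CUBIC)
cv2.imwrite("pics/5.png",np.hstack([s,t]))
E
```

```text
t 48.4 tcp [ 0.5136 -0.0736  0.1409] yaw -5.3 | units x -0.04 y 1.30 z -0.05 turn -0.50 | F [-0.6 -0.6  0.7] w 0.0259 tilt 0.069
zaxis [-0.0036 -0.0692 -0.9976] q [-0.713  0.214  0.812  1.899 -0.096  1.093  0.039]
```

View pics/5.png

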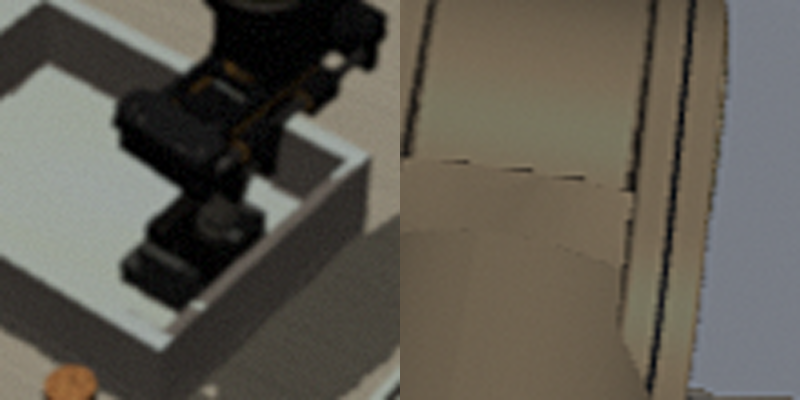

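>>> carry_out(
  rows=[
    [1,-0.01,0.22,-0.05,0],
    [1,-0.01,0.22,-0.05,0],
    [1,-0.01,0.22,-0.04,0],
    [1,-0.01,0.22,-0.03,0],
    [1,0,0.22,-0.02,0],
    [1,0,0.22,-0.01,0],
    [1,0,0.22,0,0],
    [1,0,0.22,0,0],
  ],
)

```text
time: 49.12
ee_pos: [0.5084, -0.1189, 0.1501]
eef_rot: [0.999, -0.041, -0.0, 0.027]
ft_force: [1.3, 6.2, 0.5]
width: 0.0253
```

```bash
python3 go.py .509 -.150 .14 177.2
```

```text
t 49.1 tcp [ 0.5084 -0.1189  0.1501] yaw -4.8 | units x 0.11 y 1.01 z 0.39 turn -0.39 | F [1.3 6.2 0.5] w 0.0253 tilt 0.055
zaxis [-0.0024 -0.0547 -0.9985] q [-0.638  0.209  0.838  1.886 -0.112  1.109  0.155]
```

>>> carry_out(
  rows=[
    [1,0.02,0.22,0.08,0],
    [1,0.02,0.22,0.08,0],
    [1,0,0.22,0.08,0],
    [1,0,0.22,0.08,0],
    [1,0,0.22,0.05,0],
    [1,0,0.1,0,0],
  ],
)

```text
time: 49.62
ee_pos: [0.5068, -0.1529, 0.142]
eef_rot: [0.999, -0.039, -0.001, 0.022]
ft_force: [1.9, 9.8, -4.8]
width: 0.0254
```

```bash
python3 go.py .509 -.150 .14 177.2
```

```text
t 49.6 tcp [ 0.5068 -0.1529  0.142 ] yaw -4.5 | units x 0.07 y -0.11 z 0.06 turn -0.34 | F [ 1.9  9.8 -4.8] w 0.0254 tilt 0.044
zaxis [-0.0034 -0.0436 -0.999 ] q [-0.562  0.245  0.847  1.876 -0.157  1.098  0.262]
```

>>> carry_out(
  rows=[
    [1,0,0.2,0.05,0],
    [1,0,0,0,0],
    [1,0,-0.22,-0.06,0],
    [1,0,-0.22,-0.05,0],
    [1,0,-0.22,-0.04,0],
    [1,0,-0.22,-0.02,0],
    [1,0,-0.22,-0.01,0],
    [1,0,-0.22,0,0],
    [1,0,-0.1,0,0],
    [1,0,0,0,0],
  ],
)

```text
time: 50.45
ee_pos: [0.5066, -0.1383, 0.1498]
eef_rot: [0.998, -0.048, -0.001, 0.037]
ft_force: [-0.1, 0.7, -3.2]
width: 0.0255
```

```bash
python3 go.py .509 -.112 .144 177.2
```

```text
t 50.5 tcp [ 0.5066 -0.1383  0.1498] yaw -5.4 | units x -0.00 y -0.89 z 0.13 turn -0.53 | F [-0.1  0.7 -3.2] w 0.0255 tilt 0.075
zaxis [-0.0052 -0.0746 -0.9972] q [-0.623  0.218  0.852  1.883 -0.1    1.105  0.166]
```

>>> carry_out(
  rows=[
    [1,0,-0.25,0,0],
    [1,0,-0.25,0,0],
    [1,0,-0.25,0,0],
    [1,0,-0.15,0,0],
    [1,0,0,0,0],
  ],
)

```text
time: 50.87
ee_pos: [0.5077, -0.1237, 0.1536]
eef_rot: [0.998, -0.052, -0.001, 0.046]
ft_force: [-0.0, 1.0, -2.7]
width: 0.0252
```

```bash
python3 go.py .509 -.112 .144 177.2; python3 - <<'E'
from h import *
a=camera("scene")
cv2.imwrite("pics/6.png",cv2.resize(a[140:250,250:360],(500,500),interpolation=cv2.INTER_CUBIC))
E
```

```text
t 50.9 tcp [ 0.5077 -0.1237  0.1536] yaw -6.0 | units x -0.00 y -0.42 z 0.28 turn -0.64 | F [-0.   1.  -2.7] w 0.0252 tilt 0.091
zaxis [-0.0067 -0.0912 -0.9958] q [-0.664  0.205  0.849  1.885 -0.07   1.112  0.1  ]
```

View pics/6.png

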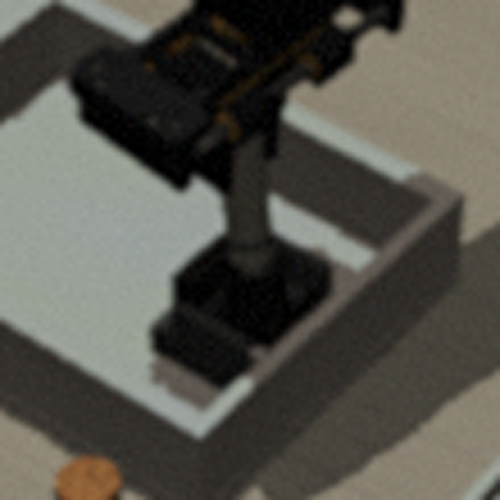

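Lips look pushed apart. Lifting gently while watching the force.

>>> carry_out(
  rows=[
    [1,0,-0.2,-0.1,0],
    [1,0,-0.15,-0.1,0],
    [1,0,0,-0.15,0],
    [1,0,0,-0.15,0],
    [1,0,0,0,0],
  ],
)

```text
time: 51.33
ee_pos: [0.5079, -0.1121, 0.1674]
eef_rot: [0.997, -0.053, -0.002, 0.048]
ft_force: [-1.4, -3.2, -1.7]
width: 0.0257
```

```bash
python3 go.py .509 -.112 .30 177.2
```

```text
t 51.3 tcp [ 0.5079 -0.1121  0.1674] yaw -6.1 | units x 0.04 y 0.41 z -4.40 turn -0.66 | F [-1.4 -3.2 -1.7] w 0.0257 tilt 0.095
zaxis [-0.0089 -0.0948 -0.9955] q [-0.694  0.181  0.848  1.873 -0.044  1.144  0.057]
```

>>> carry_out(
  rows=[
    [1,0,0.02,-0.15,0],
    [1,0,0.02,-0.2,0],
    [1,0,0.03,-0.25,0],
    [1,0,0.03,-0.3,0],
    [1,0,0.03,-0.35,0],
    [1,0,0.03,-0.35,0],
    [1,0,0.03,-0.35,0],
    [1,0,0.03,-0.35,0],
    [1,0,0.03,-0.35,0],
    [1,0,0.03,-0.35,0],
    [1,0,0.03,-0.35,0],
    [1,0,0.03,-0.35,0],
    [1,0,0,-0.2,0],
    [1,0,0,0,0],
  ],
)

```text
time: 52.5
ee_pos: [0.5092, -0.108, 0.301]
eef_rot: [0.998, -0.052, 0.001, 0.044]
ft_force: [-0.1, 0.2, -4.2]
width: 0.0254
```

```bash
python3 go.py .5365 .384 .30 177.2; python3 - <<'E'
from h import *
a,b=camera("scene"),camera("top")
cv2.imwrite("pics/7.png",np.hstack([cv2.resize(a[100:260,220:380],(400,400),interpolation=cv2.INTER_CUBIC),cv2.resize(b[230:370,70:210],(400,400),interpolation=cv2.INTER_CUBIC)]))
E
```

```text
t 52.5 tcp [ 0.5092 -0.108   0.301 ] yaw -6.0 | units x -0.80 y -16.35 z -1.40 turn -0.63 | F [-0.1  0.2 -4.2] w 0.0254 tilt 0.087
zaxis [-0.0022 -0.0872 -0.9962] q [-0.745  0.047  0.85   1.682  0.052  1.421 -0.008]
```

View pics/7.png

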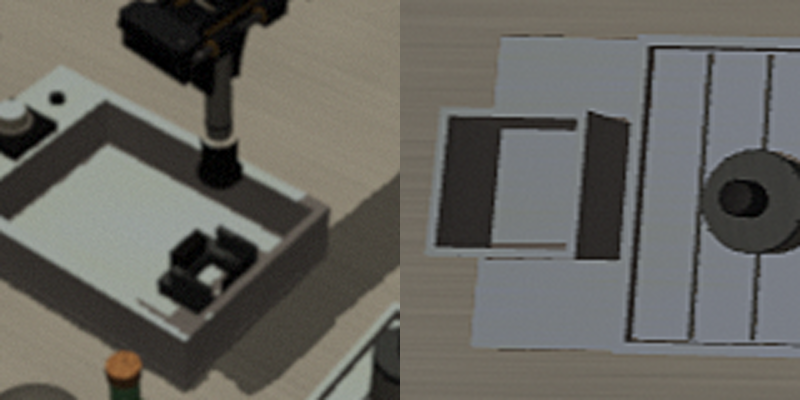

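Picture 10: the plug is out and hanging near-vertical, both lips are back. Cup rim corners in the top view are roughly (84.7,267.8), (135.8,269.2), (131.3,320.3), (79.8,318.2).

```bash
python3 - <<'E'
from h import *
u=[[84.7,267.8],[135.8,269.2],[131.3,320.3],[79.8,318.2]]
P=np.array([at_z("top",q,.094) for q in u]);print(P.round(4),P.mean(0))
print(np.linalg.norm(P-np.roll(P,1,0),axis=1))
# plug foot in scene picture: crop (222,186)/2.5+(220,100)
a=(220+220/2.5,100+183/2.5);print(a,at_z("scene",a,.155),proj("scene",[.509,-.11,.155]))
E
python3 go.py .5365 .384 .30 177.2
```

```text
[[0.5903 0.4296 0.094 ]
 [0.5891 0.3301 0.094 ]
 [0.4913 0.331  0.094 ]
 [0.4937 0.4296 0.094 ]] [0.54111189 0.38009289 0.094     ]
[0.0966384  0.09951609 0.09782994 0.09865585]
(308.0, 173.2) [ 0.50017707 -0.10838022  0.155     ] [305.36374401 174.91892452]
t 52.6 tcp [ 0.5087 -0.1081  0.2996] yaw -6.0 | units x -0.79 y -16.35 z -1.45 turn -0.64 | F [ 0.5 -0.2 -3.3] w 0.0258 tilt 0.087
zaxis [-0.0036 -0.0874 -0.9962] q [-0.745  0.048  0.851  1.685  0.052  1.42  -0.007]
```

>>> carry_out(
  rows=[
    [1,-0.02,-0.25,-0.02,0],
    [1,-0.02,-0.4,-0.04,0],
    [1,-0.02,-0.5,-0.05,0],
    [1,-0.02,-0.5,-0.05,0],
    [1,-0.02,-0.5,-0.05,0],
    [1,-0.02,-0.5,-0.05,0],
    [1,-0.02,-0.5,-0.05,0],
    [1,-0.02,-0.5,-0.05,0],
    [1,-0.02,-0.5,-0.05,0],
    [1,-0.02,-0.5,-0.05,0],
    [1,-0.02,-0.5,-0.05,0],
    [1,-0.02,-0.5,-0.05,0],
    [1,-0.02,-0.5,-0.05,0],
    [1,-0.02,-0.5,-0.05,0],
    [1,-0.02,-0.5,-0.05,0],
    [1,-0.02,-0.5,-0.05,0],
    [1,-0.02,-0.5,-0.05,0],
    [1,-0.02,-0.5,-0.05,0],
    [1,-0.02,-0.5,-0.05,0],
    [1,-0.02,-0.4,-0.04,0],
  ],
)

```text
time: 54.27
ee_pos: [0.5222, 0.2032, 0.2908]
eef_rot: [0.997, -0.053, -0.008, 0.047]
ft_force: [-0.4, -0.2, -4.9]
width: 0.0255
```

```bash
python3 go.py .541 .381 .28 177.2
```

```text
t 54.3 tcp [0.5222 0.2032 0.2908] yaw -6.1 | units x -0.01 y -5.97 z -0.21 turn -0.67 | F [-0.4 -0.2 -4.9] w 0.0255 tilt 0.096
zaxis [-0.021  -0.0934 -0.9954] q [-1.021  0.225  0.627  1.535 -0.054  1.48  -0.502]
```

>>> carry_out(
  rows=[
    [1,0,-0.4,-0.04,0],
    [1,0,-0.5,-0.05,0],
    [1,0,-0.5,-0.05,0],
    [1,0,-0.5,-0.05,0],
    [1,0,-0.5,-0.05,0],
    [1,0,-0.5,-0.05,0],
    [1,0,-0.5,-0.05,0],
    [1,0,-0.5,-0.05,0],
    [1,0,-0.5,-0.05,0],
    [1,0,-0.5,-0.05,0],
    [1,0,-0.4,-0.04,0],
    [1,0,-0.2,0,0],
    [1,0,0,0,0],
    [1,0,0,0,0],
  ],
)

```text
time: 55.43
ee_pos: [0.5399, 0.3914, 0.2869]
eef_rot: [0.998, -0.051, -0.009, 0.048]
ft_force: [0.4, -1.0, -4.1]
width: 0.0253
```

```bash
python3 go.py .541 .381 .28 177.2; python3 - <<'E'
from h import *
a,b=camera("scene"),camera("top")
cv2.imwrite("pics/8.png",np.hstack([cv2.resize(a[200:360,400:560],(400,400),interpolation=cv2.INTER_CUBIC),cv2.resize(b[230:370,70:210],(400,400),interpolation=cv2.INTER_CUBIC)]))
E
```

```text
t 55.4 tcp [0.5399 0.3914 0.2869] yaw -5.8 | units x 0.07 y 0.32 z 0.26 turn -0.61 | F [ 0.4 -1.  -4.1] w 0.0253 tilt 0.098
zaxis [-0.0233 -0.0951 -0.9952] q [-1.078  0.506  0.554  1.201 -0.19   1.573 -0.668]
```

View pics/8.png

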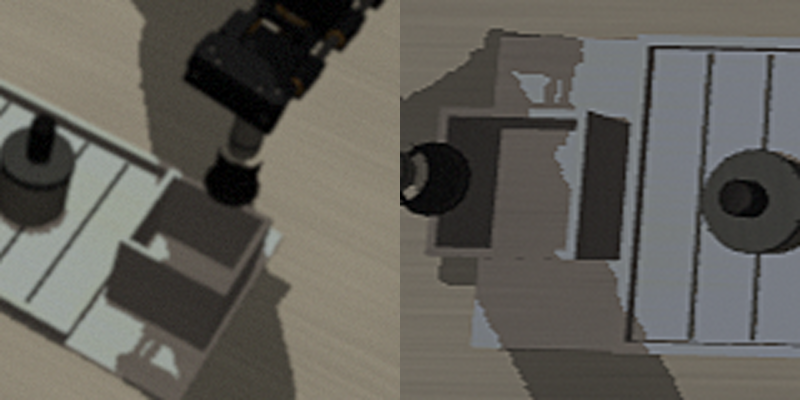

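```bash
python3 - <<'E'
from h import *
print(tri((400+232/2.5,200+178/2.5),(70+35/2.857,230+178/2.857)))
for p in([.54,.385,.16],[.54,.385,.28]): print(proj("top",p),proj("scene",p))
E
```

```text
(array([0.53718034, 0.39326036, 0.17172088]), np.float64(0.004019914822553652))
[ 89.09986581 291.80707198] [486.44377578 273.93233627]
[ 52.19867371 286.38791314] [499.38554261 236.10219807]
```

>>> carry_out(
  rows=[
    [1,0.05,0.05,0.2,0],
    [1,0.05,0.05,0.35,0],
    [1,0.05,0,0.4,0],
    [1,0.05,0,0.4,0],
    [1,0,0,0.4,0],
    [1,0,0,0.4,0],
    [1,0,0,0.4,0],
    [1,0,0,0.35,0],
    [1,0,0,0.3,0],
    [1,0,0,0.2,0],
    [1,0,0,0,0],
    [1,0,0,0,0],
  ],
)

```text
time: 56.53
ee_pos: [0.5436, 0.3689, 0.1725]
eef_rot: [0.997, -0.055, -0.011, 0.05]
ft_force: [-0.2, 0.2, -3.9]
width: 0.0256
```

```bash
python3 go.py .541 .381 .142 177.2; python3 - <<'E'
from h import *
a,b=camera("scene"),camera("top")
cv2.imwrite("pics/9.png",np.hstack([cv2.resize(a[200:360,400:560],(400,400),interpolation=cv2.INTER_CUBIC),cv2.resize(b[230:370,40:180],(400,400),interpolation=cv2.INTER_CUBIC)]))
E
```

```text
t 56.5 tcp [0.5436 0.3689 0.1725] yaw -6.3 | units x -0.11 y -0.49 z 0.98 turn -0.70 | F [-0.2  0.2 -3.9] w 0.0256 tilt 0.102
zaxis [-0.0271 -0.0981 -0.9948] q [-1.066  0.54   0.538  1.397 -0.204  1.353 -0.64 ]
```

View pics/9.png

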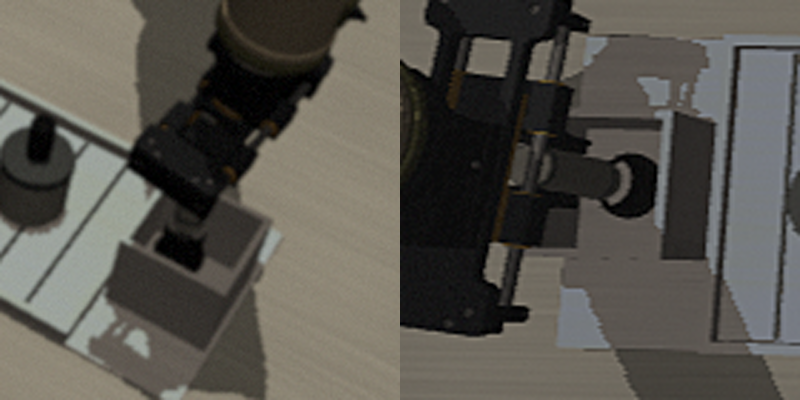

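Picture 12: the foot is inside the cup, within about 5 mm of centre. Lowering the rest of the way.

>>> carry_out(
  rows=[
    [1,0,-0.1,0.2,0],
    [1,0,-0.1,0.2,0],
    [1,0,-0.05,0.2,0],
    [1,0,0,0.1,0],
    [1,0,0,0,0],
  ],
)

```text
time: 57.05
ee_pos: [0.5449, 0.3765, 0.1511]
eef_rot: [0.997, -0.054, -0.009, 0.048]
ft_force: [-0.4, 0.5, -2.9]
width: 0.0256
```

```bash
python3 go.py .541 .381 .142 177.2
```

```text
t 57.0 tcp [0.5449 0.3765 0.1511] yaw -6.2 | units x -0.14 y -0.16 z 0.29 turn -0.69 | F [-0.4  0.5 -2.9] w 0.0256 tilt 0.098
zaxis [-0.0237 -0.095  -0.9952] q [-1.066  0.565  0.529  1.408 -0.215  1.315 -0.642]
```

>>> carry_out(
  rows=[
    [1,0,-0.05,0.1,0],
  ],
)

```text
time: 57.13
ee_pos: [0.5452, 0.3776, 0.1482]
eef_rot: [0.997, -0.054, -0.009, 0.048]
ft_force: [0.6, 0.5, -3.7]
width: 0.0249
```

>>> carry_out(
  rows=[
    [1,0,0,0.1,0],
  ],
)

```text
time: 57.22
ee_pos: [0.545, 0.3777, 0.1448]
eef_rot: [0.997, -0.054, -0.009, 0.048]
ft_force: [-0.6, -0.3, -3.7]
width: 0.0254
```

>>> carry_out(
  rows=[
    [1,0,0,0.07,0],
  ],
)

```text
time: 57.3
ee_pos: [0.545, 0.3774, 0.1424]
eef_rot: [0.997, -0.054, -0.009, 0.048]
ft_force: [-0.2, -0.7, -3.6]
width: 0.0254
```

>>> carry_out(
  rows=[
    [1,0,0,0.07,0],
  ],
)

```text
time: 57.38
ee_pos: [0.5451, 0.3775, 0.1407]
eef_rot: [0.997, -0.054, -0.009, 0.048]
ft_force: [-4.0, 0.0, 18.6]
width: 0.0251
```

Contact at z = 0.1407, as predicted (0.142). Releasing.

>>> carry_out(
  rows=[
    [1,0,0,0,0],
    [0.5,0,0,0,0],
    [0.3,0,0,0,0],
    [0,0,0,0,0],
    [-0.3,0,0,0,0],
    [-0.6,0,0,0,0],
    [-1,0,0,0,0],
    [-1,0,0,0,0],
    [-1,0,0,0,0],
    [-1,0,0,0,0],
    [-1,0,0,0,0],
    [-1,0,0,0,0],
  ],
)

```text
time: 58.38
ee_pos: [0.5467, 0.3778, 0.1431]
eef_rot: [0.997, -0.054, -0.007, 0.046]
ft_force: [-0.1, 0.0, -0.1]
width: 0.0817
```

```bash
python3 go.py .545 .377 .25 177.2
```

```text
t 58.4 tcp [0.5467 0.3778 0.1431] yaw -6.2 | units x -0.09 y 0.36 z -3.54 turn -0.69 | F [-0.1  0.  -0.1] w 0.0817 tilt 0.093
zaxis [-0.0191 -0.0914 -0.9956] q [-1.065  0.572  0.527  1.415 -0.219  1.295 -0.641]
```

>>> carry_out(
  rows=[
    [-1,0,0.02,-0.2,0],
    [-1,0,0.03,-0.3,0],
    [-1,0,0.04,-0.4,0],
    [-1,0,0.04,-0.4,0],
    [-1,0,0.04,-0.4,0],
    [-1,0,0.04,-0.4,0],
    [-1,0,0.04,-0.4,0],
    [-1,0,0.04,-0.4,0],
    [-1,0,0.04,-0.4,0],
    [-1,0,0,-0.2,0],
    [-1,0,0,0,0],
  ],
)

```text
time: 59.3
ee_pos: [0.5488, 0.3777, 0.2649]
eef_rot: [0.998, -0.055, -0.005, 0.044]
ft_force: [0.2, -0.5, 0.3]
width: 0.087
```

```bash
python3 go.py .496 -.391 .25 177.2; python3 - <<'E'
from h import *
a,b=camera("scene"),camera("top")
cv2.imwrite("pics/10.png",cv2.resize(a[120:360,180:560],(760,480),interpolation=cv2.INTER_CUBIC));cv2.imwrite("pics/10t.png",b)
E
```

```text
t 59.3 tcp [0.5488 0.3777 0.2649] yaw -6.3 | units x 1.05 y 25.52 z 2.75 turn -0.69 | F [ 0.2 -0.5  0.3] w 0.0870 tilt 0.088
zaxis [-0.0139 -0.0872 -0.9961] q [-1.067  0.5    0.557  1.256 -0.19   1.512 -0.652]
```

View pics/10.png

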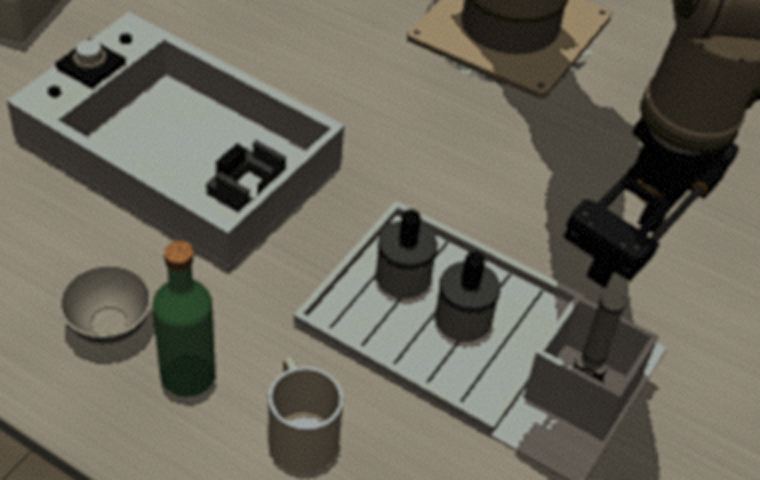

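Picture 13: both cans are upright in the tray and the plug is standing in the cup. Now the key, with the jaws closed.

>>> carry_out(
  rows=[
    [-1,0,0.3,0.02,0],
    [-1,0.02,0.5,0.05,0],
    [-1,0.02,0.6,0.05,0],
    [-1,0.02,0.6,0.05,0],
    [-1,0.02,0.6,0.05,0],
    [0,0.02,0.6,0.05,0],
    [1,0.02,0.6,0.05,0],
    [1,0.02,0.6,0.05,0],
    [1,0.02,0.6,0.05,0],
    [1,0.02,0.6,0.05,0],
    [1,0.02,0.6,0.05,0],
    [1,0.02,0.6,0.05,0],
    [1,0.02,0.6,0.05,0],
    [1,0.02,0.6,0.05,0],
    [1,0.02,0.6,0.05,0],
    [1,0.02,0.6,0.05,0],
    [1,0.02,0.6,0.05,0],
    [1,0.02,0.6,0.05,0],
    [1,0.02,0.6,0.05,0],
    [1,0.02,0.6,0.05,0],
  ],
)

```text
time: 61.07
ee_pos: [0.5108, 0.0, 0.2538]
eef_rot: [0.997, -0.052, -0.015, 0.05]
ft_force: [0.1, -0.9, 1.3]
width: 0.0018
```

```bash
python3 go.py .496 -.391 .23 177.2
```

```text
t 61.1 tcp [0.5108 0.     0.2538] yaw -6.0 | units x 0.90 y 12.87 z 2.10 turn -0.65 | F [ 0.1 -0.9  1.3] w 0.0018 tilt 0.105
zaxis [-0.0342 -0.0991 -0.9945] q [-0.839  0.098  0.744  1.739  0.029  1.374 -0.207]
```

>>> carry_out(
  rows=[
    [1,0.04,0.5,0.05,0],
    [1,0.04,0.6,0.05,0],
    [1,0.04,0.6,0.05,0],
    [1,0.04,0.6,0.05,0],
    [1,0.04,0.6,0.05,0],
    [1,0.04,0.6,0.05,0],
    [1,0.04,0.6,0.05,0],
    [1,0.04,0.6,0.05,0],
    [1,0.04,0.6,0.05,0],
    [1,0.04,0.6,0.05,0],
    [1,0.04,0.6,0.05,0],
    [1,0.04,0.6,0.05,0],
    [1,0.04,0.6,0.05,0],
    [1,0.04,0.6,0.05,0],
    [1,0.04,0.6,0.05,0],
    [1,0.04,0.6,0.05,0],
    [1,0.04,0.6,0.05,0],
    [1,0.04,0.6,0.05,0],
    [1,0.04,0.6,0.05,0],
    [1,0.02,0.4,0.04,0],
  ],
)

```text
time: 62.73
ee_pos: [0.4798, -0.3867, 0.2557]
eef_rot: [0.997, -0.053, -0.017, 0.048]
ft_force: [0.1, -0.4, 0.5]
width: 0.0001
```

```bash
python3 go.py .496 -.391 .2 177.2
```

```text
t 62.7 tcp [ 0.4798 -0.3867  0.2557] yaw -6.2 | units x 0.61 y -0.10 z 1.84 turn -0.68 | F [ 0.1 -0.4  0.5] w 0.0001 tilt 0.102
zaxis [-0.0388 -0.0945 -0.9948] q [-0.167  0.389  0.942  1.525 -0.221  1.349  0.671]
```

>>> carry_out(
  rows=[
    [1,0.2,-0.1,0.2,0],
    [1,0.2,-0.05,0.4,0],
    [1,0.1,-0.03,0.4,0],
    [1,0.05,-0.03,0.4,0],
    [1,0,-0.03,0.4,0],
    [1,0,-0.03,0.4,0],
    [1,0,-0.03,0.4,0],
    [1,0,-0.03,0.4,0],
    [1,0,-0.03,0.3,0],
    [1,0,0,0.1,0],
    [1,0,0,0,0],
  ],
)

```text
time: 63.65
ee_pos: [0.4906, -0.3869, 0.1385]
eef_rot: [0.997, -0.053, -0.02, 0.047]
ft_force: [-0.0, -0.2, 0.8]
width: 0.0007
```

```bash
python3 go.py .497 -.389 .123 177.2
```

```text
t 63.6 tcp [ 0.4906 -0.3869  0.1385] yaw -6.2 | units x 0.24 y -0.00 z 0.51 turn -0.68 | F [-0.  -0.2  0.8] w 0.0007 tilt 0.102
zaxis [-0.0439 -0.0918 -0.9948] q [-0.115  0.512  0.873  1.64  -0.314  1.148  0.706]
```

>>> carry_out(
  rows=[
    [1,0.12,0,0.15,0],
    [1,0.1,0,0.15,0],
    [1,0,0,0.05,0],
    [1,0,0,0,0],
    [1,0,0,0,0],
  ],
)

```text
time: 64.07
ee_pos: [0.4984, -0.3895, 0.1282]
eef_rot: [0.997, -0.053, -0.018, 0.048]
ft_force: [-0.2, 0.6, -0.1]
width: 0.0002
```

```bash
python3 go.py .497 -.389 .123 177.2; python3 - <<'E'
from h import *
a=camera("scene")
cv2.imwrite("pics/11.png",cv2.resize(a[90:190,180:280],(500,500),interpolation=cv2.INTER_CUBIC))
E
```

```text
t 64.1 tcp [ 0.4984 -0.3895  0.1282] yaw -6.2 | units x -0.04 y -0.03 z 0.17 turn -0.68 | F [-0.2  0.6 -0.1] w 0.0002 tilt 0.102
zaxis [-0.0416 -0.0932 -0.9948] q [-0.101  0.538  0.86   1.63  -0.332  1.135  0.711]
```

View pics/11.png

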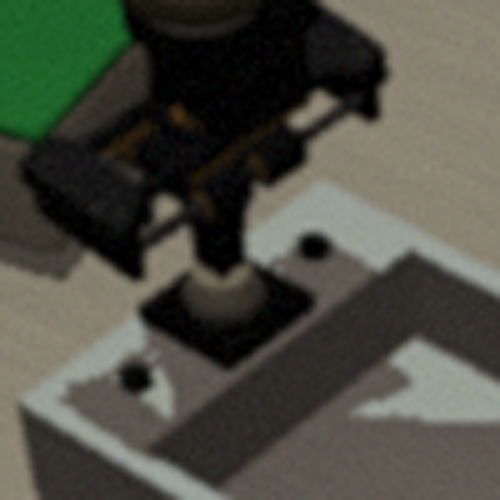

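Picture 14: the fingertips are centred just above the key. Pressing in small steps.

>>> carry_out(
  rows=[
    [1,0,0,0.07,0],
  ],
)

```text
time: 64.2
ee_pos: [0.4985, -0.39, 0.1268]
eef_rot: [0.997, -0.053, -0.018, 0.048]
ft_force: [0.6, -0.4, -1.0]
width: 0.0004
```

>>> carry_out(
  rows=[
    [1,0,0,0.06,0],
  ],
)

```text
time: 64.28
ee_pos: [0.4985, -0.3903, 0.125]
eef_rot: [0.997, -0.053, -0.018, 0.048]
ft_force: [-0.6, -0.6, 0.1]
width: 0.0004
```

>>> carry_out(
  rows=[
    [1,0,0,0.05,0],
  ],
)

```text
time: 64.37
ee_pos: [0.4985, -0.3904, 0.1236]
eef_rot: [0.997, -0.053, -0.017, 0.048]
ft_force: [0.0, 0.5, 2.0]
width: 0.0003
```

>>> carry_out(
  rows=[
    [1,0,0,0.04,0],
  ],
)

```text
time: 64.45
ee_pos: [0.4985, -0.3904, 0.1224]
eef_rot: [0.997, -0.053, -0.017, 0.048]
ft_force: [0.3, 1.5, 2.8]
width: 0.0004
```

>>> carry_out(
  rows=[
    [1,0,0,0.04,0],
  ],
)

```text
time: 64.53
ee_pos: [0.4986, -0.3905, 0.1212]
eef_rot: [0.997, -0.053, -0.017, 0.048]
ft_force: [-1.0, 0.8, 2.8]
width: 0.0005
```

>>> carry_out(
  rows=[
    [1,0,0,0.04,0],
  ],
)

```text
time: 64.62
ee_pos: [0.4985, -0.3905, 0.12]
eef_rot: [0.997, -0.053, -0.017, 0.048]
ft_force: [0.4, 2.3, 2.6]
width: 0.0
```

>>> carry_out(
  rows=[
    [1,0,0,0.03,0],
  ],
)

```text
time: 64.7
ee_pos: [0.4986, -0.3905, 0.119]
eef_rot: [0.997, -0.053, -0.017, 0.048]
ft_force: [-0.4, 1.9, 2.8]
width: 0.0004
```

>>> carry_out(
  rows=[
    [1,0,0,0.03,0],
  ],
)

```text
time: 64.78
ee_pos: [0.4985, -0.3905, 0.1181]
eef_rot: [0.997, -0.053, -0.017, 0.047]
ft_force: [-0.9, 2.3, 5.8]
width: 0.0003
```

>>> carry_out(
  rows=[
    [1,0,0,0.02,0],
  ],
)

```text
time: 64.87
ee_pos: [0.4986, -0.3905, 0.1178]
eef_rot: [0.997, -0.053, -0.017, 0.047]
ft_force: [-1.2, 2.9, 8.7]
width: 0.0004
```

>>> carry_out(
  rows=[
    [1,0,0,0.02,0],
  ],
)

```text
time: 64.95
ee_pos: [0.4986, -0.3905, 0.1176]
eef_rot: [0.997, -0.053, -0.017, 0.047]
ft_force: [-2.5, 3.6, 7.8]
width: 0.0006
```

At the halfway stop. Easing the force to about 5 N and holding for the pause.

>>> carry_out(
  rows=[
    [1,0,0,0.01,0],
  ],
)

```text
time: 65.03
ee_pos: [0.4986, -0.3905, 0.1176]
eef_rot: [0.997, -0.053, -0.017, 0.047]
ft_force: [-2.9, 3.5, 7.4]
width: 0.0003
```

>>> carry_out(
  rows=[
    [1,0,0,0.01,0],
  ],
)

```text
time: 65.12
ee_pos: [0.4986, -0.3905, 0.1178]
eef_rot: [0.997, -0.053, -0.017, 0.047]
ft_force: [-2.3, 3.5, 7.9]
width: 0.0009
```

>>> carry_out(
  rows=[
    [1,0,0,0.01,0],
    [1,0,0,0.01,0],
  ],
)

```text
time: 65.28
ee_pos: [0.4986, -0.3905, 0.118]
eef_rot: [0.997, -0.053, -0.017, 0.047]
ft_force: [-2.0, 3.6, 7.2]
width: 0.0005
```

>>> carry_out(
  rows=[
    [1,0,0,0.01,0],
    [1,0,0,0.01,0],
  ],
)

```text
time: 65.45
ee_pos: [0.4986, -0.3905, 0.1182]
eef_rot: [0.997, -0.053, -0.017, 0.046]
ft_force: [-1.1, 2.6, 4.8]
width: 0.0005
```

>>> carry_out(
  rows=[
    [1,0,0,0.013,0],
    [1,0,0,0.013,0],
    [1,0,0,0.013,0],
  ],
)

```text
time: 65.7
ee_pos: [0.4986, -0.3905, 0.1181]
eef_rot: [0.997, -0.053, -0.016, 0.046]
ft_force: [-1.7, 2.5, 7.0]
width: 0.0003
```

>>> carry_out(
  rows=[
    [1,0,0,0.013,0],
    [1,0,0,0.013,0],
    [1,0,0,0.013,0],
  ],
)

```text
time: 65.95
ee_pos: [0.4986, -0.3906, 0.1181]
eef_rot: [0.997, -0.053, -0.016, 0.046]
ft_force: [-2.3, 3.3, 6.4]
width: 0.0005
```

>>> carry_out(
  rows=[
    [1,0,0,0.013,0],
    [1,0,0,0.013,0],
    [1,0,0,0.013,0],
  ],
)

```text
time: 66.2
ee_pos: [0.4986, -0.3906, 0.1181]
eef_rot: [0.997, -0.053, -0.016, 0.045]
ft_force: [-1.7, 4.0, 6.8]
width: 0.0004
```

>>> carry_out(
  rows=[
    [1,0,0,0.05,0],
    [1,0,0,0.06,0],
  ],
)

```text
time: 66.37
ee_pos: [0.4986, -0.3906, 0.1158]
eef_rot: [0.997, -0.053, -0.016, 0.045]
ft_force: [-1.3, 3.4, 8.7]
width: 0.0004
```

>>> carry_out(
  rows=[
    [1,0,0,0.06,0],
    [1,0,0,0.06,0],
  ],
)

```text
time: 66.53
ee_pos: [0.4986, -0.3907, 0.1132]
eef_rot: [0.997, -0.053, -0.015, 0.044]
ft_force: [-1.9, 4.0, 9.9]
width: 0.0006
```

>>> carry_out(
  rows=[
    [1,0,0,0.06,0],
    [1,0,0,0.06,0],
  ],
)

```text
time: 66.7
ee_pos: [0.4988, -0.3907, 0.1114]
eef_rot: [0.998, -0.053, -0.015, 0.044]
ft_force: [-6.8, 9.5, 26.3]
width: 0.0004
```

>>> carry_out(
  rows=[
    [1,0,0,0.05,0],
    [1,0,0,0.05,0],
  ],
)

```text
time: 66.87
ee_pos: [0.4987, -0.3908, 0.1116]
eef_rot: [0.998, -0.053, -0.014, 0.043]
ft_force: [-7.3, 7.9, 19.6]
width: 0.0002
```

Bottomed out (0.1236 → 0.1177 → 0.1115, 26 N). Letting go and retracting.

>>> carry_out(
  rows=[
    [1,0,0,-0.1,0],
    [1,0,0,-0.2,0],
    [1,0,0,-0.3,0],
    [1,0,0,-0.4,0],
    [1,0,0,-0.4,0],
    [1,0,0,-0.4,0],
    [1,0,0,-0.4,0],
    [1,0,0,-0.4,0],
    [1,0,0,-0.4,0],
    [1,0,0,-0.2,0],
    [1,0,0,0,0],
    [1,0,0,0,0],
  ],
)

```text
time: 67.87
ee_pos: [0.5023, -0.3832, 0.2193]
eef_rot: [0.998, -0.054, -0.013, 0.044]
ft_force: [-0.8, -0.1, -0.1]
width: 0.0006
```

```bash
python3 go.py .497 -.389 .25; python3 - <<'E'
from h import *
a,b=camera("scene"),camera("top")
cv2.imwrite("pics/12.png",np.hstack([cv2.resize(a[200:360,300:540],(480,320),interpolation=cv2.INTER_CUBIC),cv2.resize(b[230:370,60:200],(320,320),interpolation=cv2.INTER_CUBIC)]))
print(proj("top",[.541,.381,.175]),proj("top",[.541,.381,.03]),proj("scene",[.541,.381,.175]))
E
```

```text
t 67.9 tcp [ 0.5023 -0.3832  0.2193] yaw -6.2 | units x -0.17 y 0.30 z -1.00 turn 0.00 | F [-0.8 -0.1 -0.1] w 0.0006 tilt 0.091
zaxis [-0.0304 -0.0855 -0.9959] q [-0.139  0.45   0.906  1.532 -0.276  1.296  0.674]
[ 87.3901624  290.67848057] [120.94253763 295.73461271] [486.00371588 268.92649096]
```

View pics/12.png

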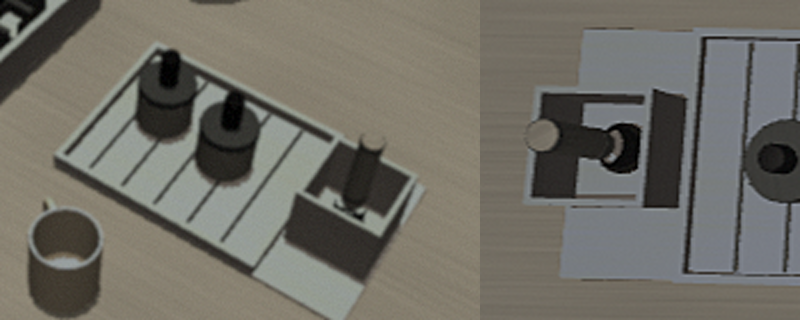

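Picture 15: the plug top is at top (87.6,289) and scene (486.5,269). An upright plug at the cup centre should show at (87.4,290.7) and (486,269), so it stands straight. The cans are upright in the tray, so I'm handing in.

```bash
python3 -c "
from bench import *
print(close_job())"
```

```text
the job is handed in; nothing more can be done
None
```

The job is done in the order asked and handed in at about 68 s of simulated time.

- **Canisters:** there were two. Both stand upright on the floor of the drainer's tray, as the last pictures show. Neither seemed to have been knocked aside.
- **Plug:** I rocked it about 0.27 to 0.3 rad towards +y and then towards -y. It then lifted out with only a few newtons. It stands foot down near the centre of the utensil cup. Its top is within 2 pixels of where an upright plug's top should be, in both cameras.
- **Flush key:** I pressed it to the halfway stop and held it there about 1.3 s at 5 to 8 N. I then pushed it to the bottom, about 12 mm in all, and let go. I took no close-up of the key after release, so its return rests on its springs.
- **Bystanders:** the arm was never near the bottle, bowl or mug. I saw no change in any of them in the pictures.

**What went less well:** the tool slowly leaned over during fast moves, up to 0.11 rad. I levelled it by pressing the open fingertips on the basin floor; one press reached 80 N in z (about 87 N in all, against the 120 N limit). The lean was back to about 0.1 rad for the cup and key steps. I set the first canister down with several small presses because the contact force did not show in the readings.

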